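# Square a bare drive into the corner of an alignment plate

## Task

Using the push block as a held tool, nudge the flat solid-state drive across the alignment plate, first until its long side is pressed home along the rail, then along the rail until its short side is pressed home against the end stop, so that it sits square in the corner touching both. Press it home each time for about a second, with a light steady push of a few newtons (3 to 8), never touching the drive with the gripper. Then stand the push block upright on the bench, off the plate, let go, and leave the drive seated and the other things where they are.

Things in the scene. Friction and masses are not known exactly. Their poses are not given: they have to be found in the camera images.
- plate: Fixed grey alignment plate, 200 (x) x 240 (y) x 8 mm, flat on the bench. Origin: centre of its underside; its top is 8 mm above. Its x axis points at the rail, its y axis at the end stop. It stands at any yaw up to about 0.35 rad.
- rail: Fixed rigid dark steel rail on the plate along its far (+x) edge, 220 mm long (y), 22 mm wide, 10 mm high above the plate's top. Origin: middle of the foot of its inner face, at the plate's top; axes parallel to the plate's. The inner face is the plane x = 0 of this frame, looks to -x, and is what the drive's long side must touch.
- end_stop: Fixed dark steel bar on the plate, square to the rail: x from -148 to -3 mm, 18 mm thick, 10 mm high above the plate's top, 20 mm at the black thumbscrew (x = -138). Clamped elsewhere along the rail each time. Origin: on its inner face at the rail's face line, at the plate's top; axes as the plate's. The inner face is the plane y = 0, looks to -y: the drive's short side must touch it.
- drive: Solid-state drive, flat black case with a light label, 70 (x) x 100 (y) x 7 mm, about 60 g, loose on the plate, 5 to 35 mm short of the rail, 5 to 30 mm short of the end stop, turned up to 0.15 rad. Origin: centre of its underside. Seated, its centre is 35 mm from the rail's face and 50 mm from the stop's. Fragile: a push over 12 N damages it.
- push_block: The tool, about 120 g, standing upright on the bench right of the plate: a black square grip 20 x 20 mm, from 20 to 86 mm height, on a grey square foot 44 x 44 x 14 mm whose four flat sides push. The foot is clamped off the grip's axis by up to 8 mm in x and in y, anew each time, and this is not measured. Origin: on the grip's axis at the foot's underside; all sides parallel to x and y.
- flux_tub: Bystander: small round tub with a black lid, 47 mm across, 29 mm high, behind the push block. Origin: centre of its underside.
- screw_dish: Bystander: shallow round dish with screws, 85 mm across, 18 mm high, behind the push block at the right. Origin: centre of its underside.
Not all that is in view belongs to the job. Leave any orange or yellow look-alike of the push_block alone.

How it is judged:
On the way, in this order (a step that is already met when the one before it is completed fails the run):
1. the push block is held clear of the bench (height (world z) of push_block above 0.008 m), for 0.2 s.
2. the push block presses the drive home against the rail (at least 1 N, for 0.4 s) (contact force between push_block and drive above 1 N and contact force between drive and rail above 1 N), for 0.4 s.
3. the push block presses the drive home against the end stop (at least 1 N, for 0.4 s) (contact force between push_block and drive above 1 N and contact force between drive and end_stop above 1 N), for 0.4 s.
At the end, for the whole second after the job is handed in: The drive lies flat on the plate with its long side within 1.5 mm of the rail and its short side within 1.5 mm of the end stop, square to within 0.02 rad; the push block stands upright on the bench itself (not on the plate), released; all is at rest (x of drive in the frame of rail between -0.0365 and -0.0335 m and y of drive in the frame of end_stop between -0.0515 and -0.0485 m and angle between the x axis of drive and the x axis of plate, either way round below 0.02 rad and angle between drive's own z axis and vertical below 0.03 rad and linear speed of each of drive, push_block below 0.01 m/s and angle between push_block's own z axis and vertical below 0.05 rad and height (world z) of push_block below 0.003 m); the robot touches nothing.
It fails at once if the drive is pushed with more than 12 N (contact force between push_block and drive above 12 N or contact force between drive and rail above 12 N or contact force between drive and end_stop above 12 N).
It fails at once if the gripper or arm touches the drive (contact force between any of the fingers, the arm and drive above 0.3 N).
It fails at once if the drive is lifted or tipped off the plate (angle between drive's own z axis and vertical above 0.2 rad or height (world z) of drive above 0.02 m or height (world z) of drive below 0.004 m).
It fails at once if a bystander is moved by more than 20 mm (distance of any of flux_tub, screw_dish from where it was at the start of the episode above 0.02 m).
It also fails if it takes over 72 s, if anything falls off the work surface, if the arm or the gripper's body presses on something with over 40 N, if the wrist force passes 120 N, or if a joint passes its speed limit or range.

## Robot

A 7-joint arm with a two-finger parallel gripper is mounted at the origin on a cart in front of the work surface, level with it; the furniture and walls round the work are solid. World frame = base frame: x ahead of the robot, y to its left, z up, the work surface at z = 0. Lengths are in m, angles in rad, forces in N, time in s.
With the tool pointing down it reaches from about 0.4 to 0.85 m from the base axis. Payload 4.5 kg.
Tool frame: the origin (TCP) lies at the very end of the fingers, on their centre line; the grasp point (between the pads) lies 19 mm behind it; z points along the fingers, y is the direction in which the jaws open and shut (so a half turn about z gives the same grasp; the last joint's range is limited). The gripper opens to 85 mm and grips with 20 to 120 N. Pads are 22 mm wide; open, the fingers measure 114 mm over their backs; the gripper's body (76 mm by 85 mm) begins 54 mm behind the grasp point. The pads swing forward as they close: fully open they stand 13 mm farther back than shut.
Start: joints at [-1.128, 0.689, -0.195, 1.565, 0.157, 0.902, -0.215], TCP at [0.248, 0.574, 0.231] pointing down, gripper open.
Joint ranges: [-3.01, 3.01], [-0.46, 2.08], [-1.47, 1.51], [0.13, 2.56], [-1, 4.14], [0.04, 2.09], [-2.66, 2.66]. Speed limits (rad/s): [2.57, 2.57, 3.14, 3.14, 3.14, 3.14, 3.14].

## Interface

Orientations are given as a unit quaternion [w, x, y, z].
In Python, from bench import ctrl, imaging, models gives the robot as it stands. The module is installed in compiled form; this text tells all that it offers.
- The arm moves only by the shell command python3 -m jog 'ROWS' [FORCE]. ROWS is JSON, a list of rows, each an object with "claw": the opening in per cent of the stroke, from 0 (shut) to 100 (fully open); "slide": the shift along the tool's x, y, z in cm, a list of three; "roll": the turn about the tool's z in degrees. A call has 1 to 5 rows; each row shifts and turns the commanded pose from where the row before left it, along the tool's axes as they then stand; what a row does not reach is not made up. A row lasts 1/8 s, in which the tool goes at most 62.5 mm and 10.7 degrees, less where a joint would pass 70% of its speed; a pose out of reach is approached as far as the arm can. A call with a gripper value outside its range is refused whole. The fingers move at their own pace and stop on an object; FORCE is the grip in N (left out, the last holds). Time passes only in rows, so rows that do not move let the fingers close. It gives the time, the measured TCP pose, the force and the opening at its end, in the units of the state.
- ctrl.read_state(): the state, without advancing time (a new reading comes with each control period).
- imaging.get_image(name): name is "side" or "top"; returns the picture (400x640x3 uint8, red, green, blue); there is no depth.
- imaging.camera_info(name): a dict with "fx", "fy", "cx", "cy" (pixels), "k1" (the pictures are not rectified: a ray, as slopes to the right and down, at radius r is drawn at 1 + k1 r^2 times it, then the intrinsics apply), "pose" (4x4, takes a point from camera to world coordinates). Camera axes: x right, y down, z forward; pixel columns grow to the right and rows downward; lengths in m; the calibration is good to about 2 mm. A picture is of the moment at which its call begins. camera_info takes no time and is no camera call.
- ctrl.job_done(): hands the job in, once; it reports no verdict.
Trained networks look in the newest picture that a camera, given by its name, has taken for a name from the list of things; names that differ only in an ending like _2 or _b are one class to them, and where a whole thing is asked for, a point or a joint stands for the part that bears it (a point fixed in the world has none). Each returns a list of dicts, best first, with "p" (0 to 1); they miss things now and then, are a little off and sometimes report something else, mostly with a low value. They report only what shows in the picture. A call takes as long as a camera call. They do not tell look-alikes from the thing itself.
- models.find_in(camera, name): "position" ([x, y, z] in m, in the coordinates of the camera as it stood for that picture, good to about 4 mm: the middle of the surface that is visible of it).
The state is a dict: "t": time; "joint_positions": joint angles; "joint_vel": joint speeds; "joint_efforts": joint torques, N m; "position": TCP position; "orientation": TCP orientation; "force": force on the tool from outside, world axes, zero at the start; "torque": the same for the moment, N m; "width": opening from 0.0 (shut) to 1.0 (fully open).
Only numpy, scipy, OpenCV 4.12 (cv2) and the standard library are available. Lean on these libraries where they do the work, as an engineer would, in place of code of your own. Each camera call takes 0.05 s, during which the arm holds its last target.

## Working session

There is one attempt and no reset: what is moved stays moved. The work goes in short steps, Python scripts to look and compute and a shell command to move; the robot and the scene stay as the last step left them, time stands still between calls to the robot, and variables do not carry over. Pictures are saved under pics/ and viewed, and the job is handed in when it is done.

```bash
mkdir -p pics; python3 - <<'E'
from bench import ctrl, imaging, models
import cv2
s=ctrl.read_state(); print(s)
for n in("side","top"):
    im=imaging.get_image(n); cv2.imwrite(f"pics/{n}0.png",im[:,:,::-1])
    c=imaging.camera_info(n); print(n,c)
E
```

```text
{'t': 0.0, 'joint_positions': array([-1.12819091,  0.69000131, -0.1945409 ,  1.56636513,  0.15733211,
        0.90251754, -0.21508624]), 'joint_vel': array([-6.65925970e-04, -4.00634956e-04, -2.18687557e-04, -5.54126829e-04,
        1.67667612e-03,  3.17658924e-05, -2.67768450e-03]), 'joint_efforts': array([-5.29607005e-04, -5.39598799e+01, -1.26640052e+00, -1.58547002e+01,
        9.07689915e-03,  9.53250623e-03, -5.20157784e-06]), 'position': array([0.24822334, 0.57286776, 0.23046832]), 'orientation': array([-1.19490408e-04,  2.02912990e-01,  9.79196314e-01, -9.39290647e-04]), 'force': array([ 0.20098034,  0.60520881, -0.85307747]), 'torque': array([-0.01596475, -0.00540832,  0.00999741]), 'width': 1.0019376741216472}
side {'fx': 377.2518952197621, 'fy': 377.2518952197621, 'cx': 322.51418464097145, 'cy': 202.92372510431653, 'k1': -0.08836806506579611, 'pose': array([[ 9.99854953e-01, -1.50217436e-02, -8.02627443e-03,
         5.08314513e-01],
       [ 2.41088153e-04, -4.58728673e-01,  8.88576359e-01,
        -8.28050110e-01],
       [-1.70298485e-02, -8.88449409e-01, -4.58658514e-01,
         4.24238444e-01],
       [ 0.00000000e+00,  0.00000000e+00,  0.00000000e+00,
         1.00000000e+00]])}
top {'fx': 486.0880736028438, 'fy': 486.0880736028438, 'cx': 319.5725648337557, 'cy': 198.68796050399527, 'k1': -0.13087928386555253, 'pose': array([[ 2.21415948e-02, -9.94454082e-01,  1.02814537e-01,
         3.47949135e-01],
       [-9.99754519e-01, -2.21072371e-02,  1.47379233e-03,
        -7.68195001e-02],
       [ 8.07326556e-04, -1.02821930e-01, -9.94699452e-01,
         1.40717242e+00],
       [ 0.00000000e+00,  0.00000000e+00,  0.00000000e+00,
         1.00000000e+00]])}
```

View pics/side0.png

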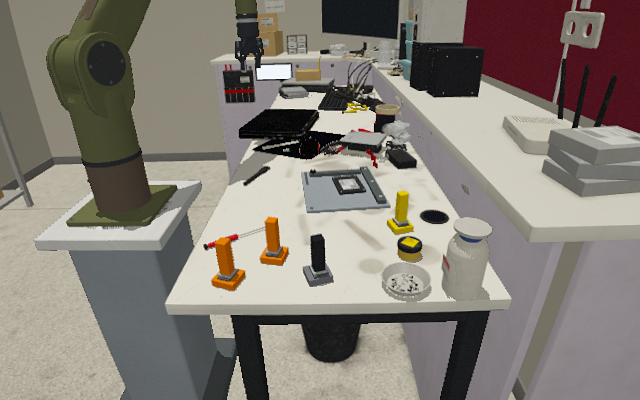

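View pics/top0.png

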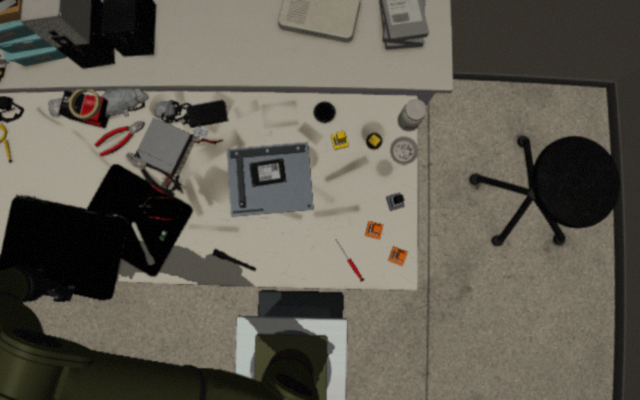

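The scene shows the following:
- **True block:** black grip on a grey foot, at side (318,260) and top (395,201).
- **Look-alikes to leave alone:** orange at side (228,265) and (274,240), top (397,256) and (373,230); yellow at side (401,212), top (340,140).
- **Plate, end stop and rail:** plate at top (270,180), with the end stop at its left and the rail at its top edge.
- **Drive:** at top (267,172).

Next I'll take close crops and run the networks.

```bash
cat > h.py <<'E'
from bench import ctrl, imaging, models
import numpy as np, cv2
def cam(n):
    c=imaging.camera_info(n); K=np.array([[c['fx'],0,c['cx']],[0,c['fy'],c['cy']],[0,0,1]]); d=np.array([c['k1'],0,0,0]); return K,d,np.array(c['pose'])
def ray(n,px):
    K,d,P=cam(n); u=cv2.undistortPoints(np.array(px,float).reshape(-1,1,2),K,d).reshape(-1,2)
    return P[:3,3], np.c_[u,np.ones(len(u))]@P[:3,:3].T
def at_z(n,px,z):
    o,r=ray(n,px); return o+r*((z-o[2])/r[:,2])[:,None]
def proj(n,pts):
    K,d,P=cam(n); T=np.linalg.inv(P); pts=np.array(pts,float).reshape(-1,3)
    return cv2.projectPoints(pts,cv2.Rodrigues(T[:3,:3])[0],T[:3,3],K,d)[0].reshape(-1,2)
def crop(n,im,x0,y0,x1,y1,s,fn):
    cv2.imwrite(fn,cv2.resize(im[y0:y1,x0:x1,::-1],None,fx=s,fy=s,interpolation=cv2.INTER_CUBIC))
def find(n,name):
    P=cam(n)[2]
    return [(round(r['p'],2),np.round(P[:3,:3]@np.array(r['position'])+P[:3,3],4).tolist()) for r in models.find_in(n,name)]
E
python3 - <<'E'
from h import *
ims={n:imaging.get_image(n) for n in("side","top")}
np.savez("i0.npz",**ims)
crop("top",ims["top"],220,135,325,225,7,"pics/tp.png")
crop("top",ims["top"],370,180,420,220,15,"pics/tb.png")
crop("side",ims["side"],290,225,350,295,8,"pics/sb.png")
crop("side",ims["side"],290,160,400,215,7,"pics/sp.png")
for n in("top","side"):
    for o in("plate","rail","end_stop","drive","push_block","flux_tub","screw_dish"):
        print(n,o,find(n,o)[:4])
E
```

```text
top plate [(0.74, [0.5299, 0.0594, 0.0118])]
top rail [(0.71, [0.6287, 0.0781, 0.02])]
top end_stop [(0.54, [0.5345, 0.1567, 0.0146])]
top drive [(0.78, [0.5715, 0.0809, 0.0124]), (0.2, [0.5333, 0.0554, 0.0126])]
top push_block [(0.71, [0.4064, -0.2246, 0.0114]), (0.68, [0.3329, -0.2915, 0.0129]), (0.58, [0.6554, -0.1288, 0.0169]), (0.56, [0.4877, -0.2856, 0.0179])]
top flux_tub [(0.8, [0.666, -0.2238, 0.0273])]
top screw_dish [(0.71, [0.6453, -0.3238, 0.0064])]
side plate [(0.68, [0.5396, 0.0125, 0.0076]), (0.67, [0.6651, -0.2424, 0.0291])]
side rail [(0.56, [0.6315, 0.0583, 0.0184])]
side end_stop [(0.75, [0.53, 0.1514, 0.0175])]
side drive [(0.8, [0.5696, 0.0709, 0.0134])]
side push_block [(0.93, [0.6646, -0.1391, 0.0313]), (0.9, [0.4919, -0.3046, 0.0252]), (0.73, [0.4075, -0.2438, 0.0303]), (0.73, [0.3381, -0.3138, 0.0297])]
side flux_tub [(0.58, [0.6674, -0.2407, 0.0288])]
side screw_dish [(0.92, [0.6455, -0.3055, 0.0042])]
```

View pics/tp.png

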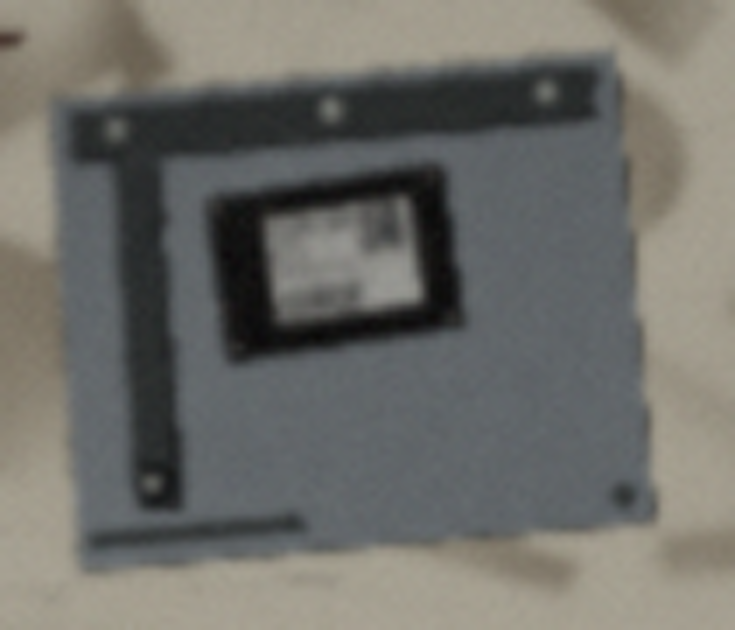

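View pics/tb.png

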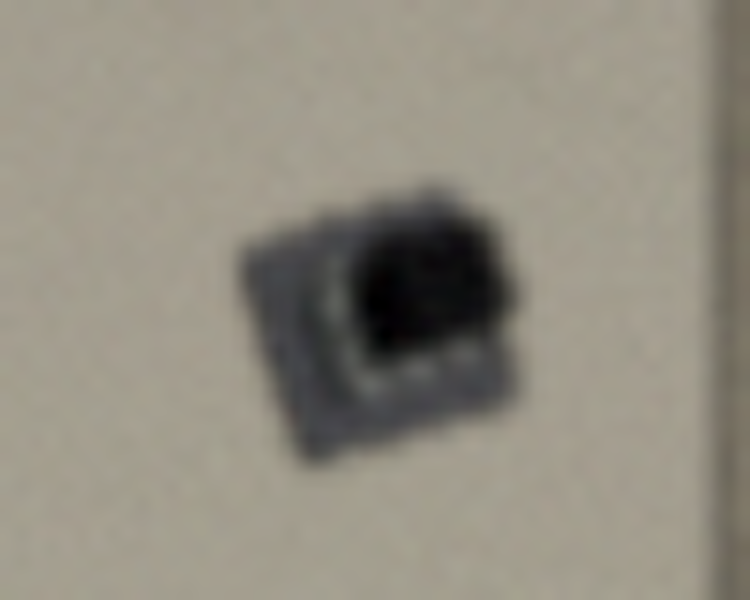

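View pics/sb.png

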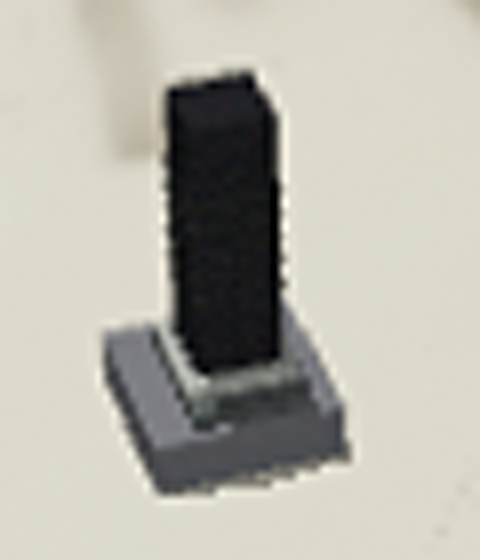

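View pics/sp.png

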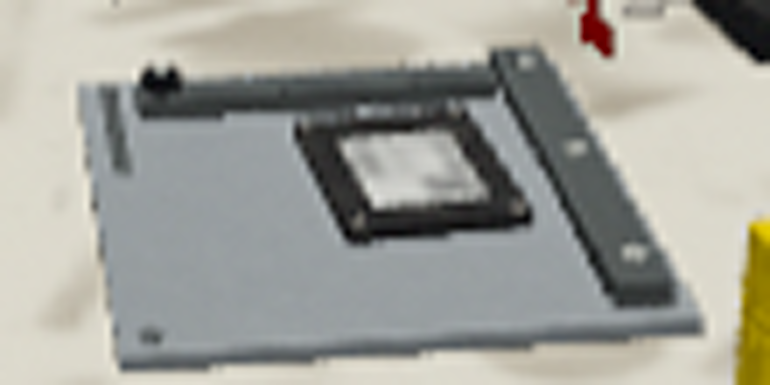

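The crops confirm my choice: black grip on a grey foot, foot off-centre. Next I'll turn corner pixels into poses.

```bash
python3 - <<'E'
from h import *
def o(p,x0,y0,s): return (np.array(p,float)+.5)/s-.5+[x0,y0]
T=lambda p:o(p,220,135,7)
B=lambda p:o(p,370,180,15)
S=lambda p:o(p,290,225,8)
SP=lambda p:o(p,290,160,7)
def ang(a,b): v=(b-a)[:2]; return np.degrees(np.arctan2(v[1],v[0]))
np.set_printoptions(precision=4,suppress=True)
def quad(n,px,z,lab):
    w=at_z(n,px,z); print(lab,n,w.mean(0)[:2],"edges",[ (round(np.linalg.norm(w[(i+1)%4]-w[i])*1e3,1),round(ang(w[i],w[(i+1)%4]),2)) for i in range(4)])
quad("top",T([(57,103),(617,55),(653,522),(85,568)]),.008,"plate")
quad("top",T([(212,200),(440,167),(463,322),(235,358)]),.015,"drive")
w=at_z("top",T([(75,162),(597,120)]),.018);print("rail",w[:,:2],ang(*w))
w=at_z("top",T([(162,160),(182,505)]),.018);print("stop",w[:,:2],ang(*w))
# side: plate corners: nearleft, near right, far right, far left (image)
quad("side",SP([(120,362),(703,325),(540,45),(80,88)]),.008,"plate?")
quad("side",SP([(355,238),(532,215),(463,103),(297,127)]),.015,"drive")
w=at_z("side",SP([(612,298),(492,52)]),.018);print("rail",w[:,:2],ang(*w))
quad("top",B([(243,250),(451,190),(518,405),(310,462)]),.012,"foot")
# side foot top corners: left-far(105,335), near-left(157,467), near-right(347,432)
w=at_z("side",S([(105,333),(155,465),(347,432)]),.014);print("foot side",w[:,:2],ang(w[0],w[1]),ang(w[1],w[2]))
print("foot center side",(w[0]+w[2])/2)
w=at_z("side",S([(168,92),(185,125),(275,108),(250,72)]),.086);print("grip top side",w[:,:2],w.mean(0), ang(w[1],w[2]))
print(proj("top",[[.4919,-.3,.086]]))
E
```

```text
plate top [0.5474 0.0712] edges [(np.float64(236.3), np.float64(-83.91)), (np.float64(196.9), np.float64(-174.24)), (np.float64(235.8), np.float64(95.95)), (np.float64(196.3), np.float64(5.9))]
drive top [0.5665 0.0772] edges [(np.float64(95.9), np.float64(-80.5)), (np.float64(65.8), np.float64(-169.9)), (np.float64(95.5), np.float64(100.27)), (np.float64(67.1), np.float64(10.41))]
rail [[ 0.6058  0.188 ]
 [ 0.6278 -0.029 ]] -84.20133280896916
stop [[0.6073 0.1516]
 [0.4636 0.1376]] -174.4300331388394
plate? side [0.549 0.07 ] edges [(np.float64(196.8), np.float64(5.8)), (np.float64(256.6), np.float64(96.37)), (np.float64(196.6), np.float64(-168.39)), (np.float64(236.7), np.float64(-83.88))]
drive side [0.5687 0.0731] edges [(np.float64(66.6), np.float64(14.58)), (np.float64(105.1), np.float64(99.17)), (np.float64(69.4), np.float64(-162.13)), (np.float64(100.9), np.float64(-79.52))]
rail [[ 0.6292 -0.0412]
 [ 0.6084  0.1804]] 95.3632902188178
foot top [ 0.4894 -0.2928] edges [(np.float64(42.3), np.float64(-72.68)), (np.float64(43.5), np.float64(-162.29)), (np.float64(42.0), np.float64(106.44)), (np.float64(42.9), np.float64(18.08))]
foot side [[ 0.4656 -0.2798]
 [ 0.4783 -0.3261]
 [ 0.519  -0.316 ]] -74.67709709394411 13.994513755829598
foot center side [ 0.4923 -0.2979  0.014 ]
grip top side [[ 0.4824 -0.293 ]
 [ 0.4863 -0.3057]
 [ 0.5048 -0.2998]
 [ 0.4995 -0.2856]] [ 0.4933 -0.296   0.086 ] 17.897330533385766
[[401.6698 197.823 ]]
```

```bash
cat > fit.py <<'E'
from h import *
from scipy.optimize import minimize
def prism(cx,cy,yaw,h,z0,z1):
    c,s=np.cos(yaw),np.sin(yaw); return [[cx+c*a-s*b,cy+s*a+c*b,z] for a,b in((h,h),(h,-h),(-h,-h),(-h,h)) for z in(z0,z1)]
SS=8
def sil(n,pts,box):
    x0,y0,x1,y1=box; p=(proj(n,pts)-[x0,y0]+.5)*SS-.5
    m=np.zeros(((y1-y0)*SS,(x1-x0)*SS),np.uint8); cv2.fillConvexPoly(m,cv2.convexHull(p.astype(np.float32)).round().astype(np.int32),255)
    return m/255.
def soft(im,box,lo,hi):
    x0,y0,x1,y1=box; g=im[y0:y1,x0:x1].astype(float).mean(2); m=np.clip((hi-g)/(hi-lo),0,1)
    return cv2.resize(m,None,fx=SS,fy=SS,interpolation=cv2.INTER_LINEAR)
E
python3 - <<'E'
from fit import *
I=np.load("i0.npz"); 
bt=(380,186,412,216); bs=(295,228,340,292)
for n,b in(("top",bt),("side",bs)):
    g=I[n][b[1]:b[3],b[0]:b[2]].astype(float).mean(2); print(n,np.percentile(g,[1,3,5,8,10,15,20,25,30,40,50,70,90]).round())
def mk(n,b,dark,lt):  # grip: threshold black/foot ; whole: foot/bench
    return soft(I[n],b,*dark),soft(I[n],b,*lt)
import sys
G={"top":((30,85),(110,150)),"side":((30,95),(140,200))}
res={}
for n,b in(("top",bt),("side",bs)):
    mg=soft(I[n],b,*G[n][0]); mf=soft(I[n],b,*G[n][1])
    def cost(p):
        gx,gy,yaw,fx,fy=p
        g=sil(n,prism(gx,gy,yaw,.01,.02,.086),b)
        f=np.maximum(sil(n,prism(fx,fy,yaw,.022,0,.014),b),g)
        return ((cv2.GaussianBlur(g,(0,0),4)-mg)**2).mean()+((cv2.GaussianBlur(f,(0,0),4)-mf)**2).mean()
    p0=[.49,-.297,.3,.49,-.295]
    r=minimize(cost,p0,method="Nelder-Mead",options=dict(initial_simplex=[p0]+[[p0[j]+(0.008 if j!=2 else .1)*(i==j) for j in range(5)] for i in range(5)],maxiter=600))
    p=r.x; c,s=np.cos(p[2]),np.sin(p[2]); d=p[3:]-p[:2]
    print(n,r.fun,p.round(4),"foot off in block frame",np.round([c*d[0]+s*d[1],-s*d[0]+c*d[1]],4))
E
```

```text
top [  9.  15.  24.  51.  61.  71.  80. 102. 136. 153. 154. 155. 156.]
side [ 15.  20.  22.  24.  25.  35.  78.  94. 127. 200. 213. 214. 215.]
top 0.02074173062951774 [ 0.4924 -0.2949  0.306   0.4898 -0.2926] foot off in block frame [-0.0018  0.003 ]
side 0.02641279711209391 [ 0.4932 -0.296   0.2629  0.4923 -0.2948] foot off in block frame [-0.0006  0.0014]
```

The block's grip axis is near (0.4925, -0.2955) with yaw about 17°. The plate's yaw is about 5.85° and the drive is about 4.3° off it. I'll turn the jaws to 17° first.

```bash
cat > go.py <<'E'
import sys
from h import *
from scipy.spatial.transform import Rotation as R
def st():
    s=ctrl.read_state(); q=s['orientation']; r=R.from_quat([q[1],q[2],q[3],q[0]]).as_matrix(); return s,r
def rep(tx=None,ty=None,tz=None,yaw=None):
    s,r=st(); p=np.array(s['position']); a=np.degrees(np.arctan2(r[1,1],r[0,1]))
    print("t",round(s['t'],3),"p",p.round(4),"jawyaw",round(a,2),"tilt",np.degrees(r[:2,2]).round(2),"F",np.round(s['force'],2),"w",round(s['width'],3))
    if tx is not None:
        d=r.T@(np.array([tx,ty,tz])-p); print("slide cm",(d*100).round(2))
    if yaw is not None:
        print("roll deg",round(((a-yaw+90)%180)-90,2))
if __name__=="__main__": rep(*map(float,sys.argv[1:]))
E
python3 go.py .45 .2 .25 17
python3 -m jog '[{"claw":100,"slide":[0,0,0],"roll":10},{"claw":100,"slide":[0,0,0],"roll":10},{"claw":100,"slide":[0,0,0],"roll":10},{"claw":100,"slide":[0,0,0],"roll":10},{"claw":100,"slide":[0,0,0],"roll":10}]' 80
python3 go.py .45 .2 .25 17
```

```text
t 0.9 p [0.2484 0.5735 0.2313] jawyaw 66.58 tilt [0. 0.] F [-0.65  0.41 -0.32] w 1.003
slide cm [-33.34 -26.26  -1.87]
roll deg 49.58
t: 1.52
position: [0.2483, 0.5736, 0.2313]
orientation: [-0.0, 0.6, 0.8, 0.0]
force: [0.2, -0.8, -0.0]
width: 1.002
t 1.525 p [0.2483 0.5736 0.2313] jawyaw 16.26 tilt [-0.01  0.01] F [ 0.17 -0.83 -0.  ] w 1.002
slide cm [-41.51   8.9   -1.87]
roll deg -0.74
```

```bash

python3 -m jog '[{"claw":100,"slide":[-5,1.1,-0.3],"roll":0},{"claw":100,"slide":[-5,1.1,-0.3],"roll":0},{"claw":100,"slide":[-5,1.1,-0.3],"roll":0},{"claw":100,"slide":[-5,1.1,-0.3],"roll":0},{"claw":100,"slide":[-5,1.1,-0.3],"roll":0}]'
python3 -m jog '[{"claw":100,"slide":[-5,1.1,0],"roll":0},{"claw":100,"slide":[-5,1.1,0],"roll":0},{"claw":100,"slide":[-5,1.1,0],"roll":0},{"claw":100,"slide":[0,0,0],"roll":0}]'
python3 go.py .4925 -.2955 .15 17
```

```text
t: 2.15
position: [0.3732, 0.3483, 0.2466]
orientation: [0.0, 0.598, 0.802, 0.0]
force: [0.9, 0.7, -0.1]
width: 0.997
t: 2.65
position: [0.4492, 0.2103, 0.2465]
orientation: [0.001, 0.601, 0.799, -0.0]
force: [0.4, 1.5, 0.5]
width: 1.002
t 2.65 p [0.4492 0.2103 0.2465] jawyaw 16.05 tilt [ 0.09 -0.13] F [0.37 1.49 0.49] w 1.002
slide cm [-49.78  -9.84   9.77]
roll deg -0.95
```

```bash

python3 -m jog '[{"claw":100,"slide":[-5,-1,0],"roll":0},{"claw":100,"slide":[-5,-1,0],"roll":0},{"claw":100,"slide":[-5,-1,0],"roll":0},{"claw":100,"slide":[-5,-1,0],"roll":0},{"claw":100,"slide":[-5,-1,0],"roll":0}]'
python3 -m jog '[{"claw":100,"slide":[-5,-1,0.5],"roll":0},{"claw":100,"slide":[-5,-1,2],"roll":0},{"claw":100,"slide":[-5,-1,2],"roll":0},{"claw":100,"slide":[-5,-1,2],"roll":0},{"claw":100,"slide":[-4.8,-0.8,2],"roll":-1}]'
python3 -m jog '[{"claw":60,"slide":[0,0,0],"roll":0},{"claw":60,"slide":[0,0,0],"roll":0},{"claw":60,"slide":[0,0,0],"roll":0}]'
python3 go.py .4925 -.2955 .15 17
python3 - <<'E'
from h import *
for n,b in(("side",(260,160,380,300)),("top",(350,150,430,230))):
    im=imaging.get_image(n); crop(n,im,*b,4 if n=="side" else 6,f"pics/{n}1.png")
E
```

```text
t: 3.28
position: [0.4707, -0.039, 0.2465]
orientation: [0.0, 0.597, 0.802, 0.001]
force: [0.4, 0.2, -0.7]
width: 1.003
t: 3.9
position: [0.4959, -0.2907, 0.1607]
orientation: [0.0, 0.59, 0.807, 0.0]
force: [0.5, 0.3, 0.8]
width: 0.999
t: 4.28
position: [0.496, -0.2878, 0.1618]
orientation: [0.0, 0.59, 0.808, 0.001]
force: [-0.8, 0.4, 0.5]
width: 0.597
t 4.275 p [ 0.496  -0.2878  0.1618] jawyaw 17.75 tilt [0.05 0.06] F [-0.84  0.37  0.49] w 0.597
slide cm [-0.63 -0.57  1.18]
roll deg 0.75
```

View pics/side1.png

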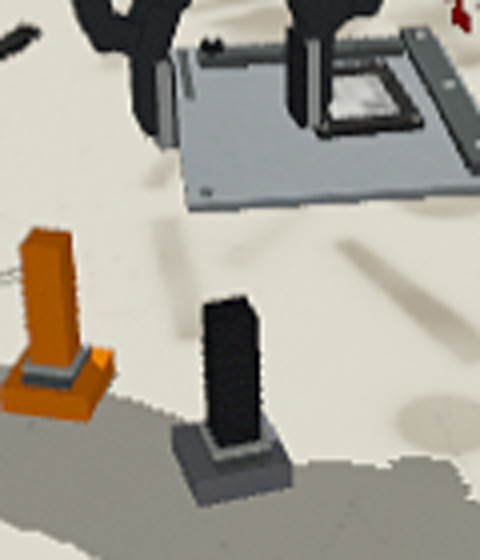

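View pics/top1.png

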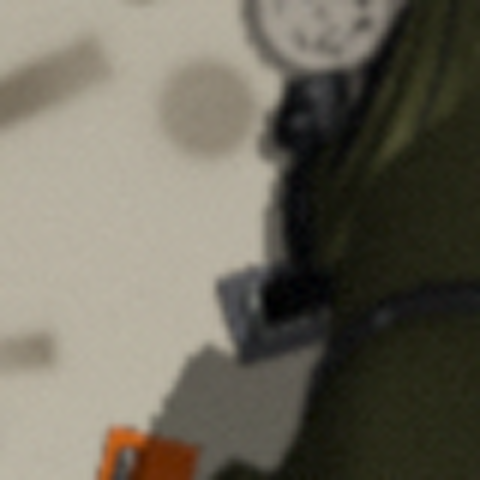

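```bash
python3 - <<'E'
from h import *
s=ctrl.read_state();p=s['position']
print((proj("side",[p,p+[0,0,.019]])-[260,160])*4)
E
python3 -m jog '[{"claw":60,"slide":[-0.63,-0.57,1.2],"roll":0.7},{"claw":60,"slide":[0,0,3],"roll":0},{"claw":60,"slide":[0,0,0],"roll":0}]'
python3 go.py .4925 -.2955 .026 17
python3 - <<'E'
from h import *
for n,b in(("side",(260,160,380,300)),):
    im=imaging.get_image(n); crop(n,im,*b,4,f"pics/{n}2.png")
p=ctrl.read_state()['position'];print((proj("side",[p])-[260,160])*4)
E
```

```text
[[230.08150395 135.87341243]
 [228.96541853  92.27862811]]
t: 4.75
position: [0.4895, -0.2971, 0.1172]
orientation: [-0.003, 0.596, 0.803, -0.001]
force: [-1.4, -0.3, 0.0]
width: 0.599
t 4.75 p [ 0.4895 -0.2971  0.1172] jawyaw 16.85 tilt [-0.27  0.13] F [-1.45 -0.32  0.04] w 0.599
slide cm [0.04 0.37 9.11]
roll deg -0.15
[[219.49272888 242.27956131]]
```

View pics/side2.png

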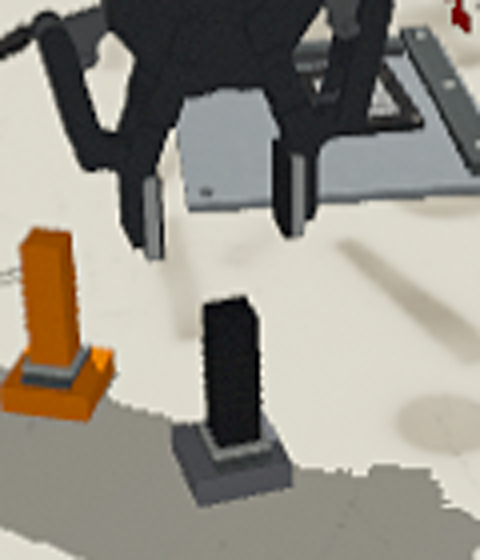

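```bash

python3 -m jog '[{"claw":60,"slide":[0,0.3,1],"roll":0},{"claw":60,"slide":[0,0,0],"roll":0},{"claw":60,"slide":[0,0,0],"roll":0}]'
python3 go.py .4925 -.2955 .026 17
```

```text
t: 5.18
position: [0.4947, -0.2969, 0.1096]
orientation: [0.0, 0.596, 0.803, 0.0]
force: [-0.2, 0.1, 0.0]
width: 0.6
t 5.175 p [ 0.4947 -0.2969  0.1096] jawyaw 16.89 tilt [ 0.03 -0.01] F [-0.2   0.13  0.  ] w 0.6
slide cm [ 0.2  -0.17  8.36]
roll deg -0.11
```

```bash

python3 -m jog '[{"claw":60,"slide":[0.2,-0.15,2],"roll":0},{"claw":60,"slide":[0,0,2],"roll":0},{"claw":60,"slide":[0,0,2],"roll":0},{"claw":60,"slide":[0,0,2.2],"roll":0},{"claw":60,"slide":[0,0,0],"roll":0}]'
python3 go.py .4925 -.2955 .026 17
python3 - <<'E'
from h import *
for n,b in(("side",(260,160,380,300)),):
    im=imaging.get_image(n); crop(n,im,*b,4,f"pics/{n}3.png")
E
```

```text
t: 5.8
position: [0.4916, -0.2949, 0.0264]
orientation: [-0.001, 0.596, 0.803, -0.0]
force: [0.5, -0.0, -0.1]
width: 0.6
t 5.8 p [ 0.4916 -0.2949  0.0264] jawyaw 16.88 tilt [-0.12  0.07] F [ 0.54 -0.02 -0.06] w 0.6
slide cm [-0.09  0.07  0.04]
roll deg -0.12
```

View pics/side3.png

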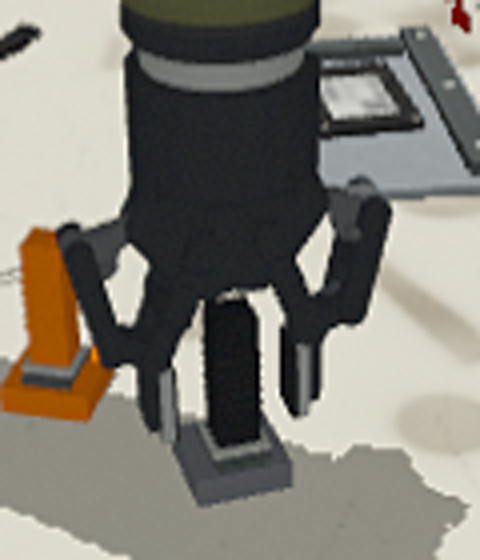

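```bash

python3 -m jog '[{"claw":0,"slide":[0,0,-0.2],"roll":0},{"claw":0,"slide":[0,0,0],"roll":0},{"claw":0,"slide":[0,0,0],"roll":0},{"claw":0,"slide":[0,0,0],"roll":0},{"claw":0,"slide":[0,0,0],"roll":0}]' 80
python3 go.py
python3 -m jog '[{"claw":0,"slide":[0,0,0],"roll":0},{"claw":0,"slide":[0,0,-1],"roll":0},{"claw":0,"slide":[0,0,-2],"roll":0},{"claw":0,"slide":[0,0,-2],"roll":0},{"claw":0,"slide":[0,0,0],"roll":0}]'
python3 go.py
python3 - <<'E'
from h import *
for n,b in(("side",(260,160,380,300)),):
    im=imaging.get_image(n); crop(n,im,*b,4,f"pics/{n}4.png")
E
```

```text
t: 6.48
position: [0.4933, -0.2959, 0.0307]
orientation: [0.001, 0.596, 0.803, 0.0]
force: [-0.8, -0.7, 6.2]
width: 0.225
t 6.475 p [ 0.4933 -0.2959  0.0307] jawyaw 16.88 tilt [ 0.12 -0.06] F [-0.82 -0.74  6.21] w 0.225
t: 7.1
position: [0.4934, -0.296, 0.0809]
orientation: [0.002, 0.596, 0.803, 0.0]
force: [0.1, 0.4, -2.2]
width: 0.226
t 7.1 p [ 0.4934 -0.296   0.0809] jawyaw 16.87 tilt [ 0.18 -0.09] F [ 0.12  0.4  -2.16] w 0.226
```

View pics/side4.png

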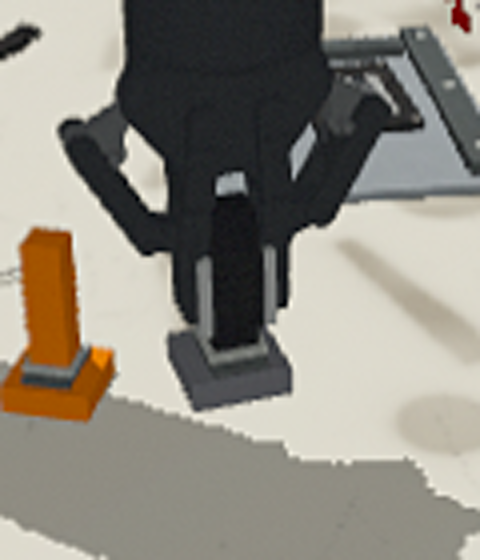

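Grasp held: the opening is 0.226 and the side picture shows the foot lifted off the bench at crop (230,370). Now I'll raise it, align to the plate yaw and carry it over.

```bash

python3 -m jog '[{"claw":0,"slide":[0,0,-3],"roll":0},{"claw":0,"slide":[0,0,-3],"roll":5.5},{"claw":0,"slide":[0,0,0],"roll":5.5},{"claw":0,"slide":[0,0,0],"roll":0}]'
python3 go.py .4931 .0671 .075 5.85
cat > pf.py <<'E'
from go import *
a=np.radians(5.85);O=np.array([.5480,.0707]);u=np.array([np.cos(a),np.sin(a)]);v=np.array([-u[1],u[0]])
def pf(p): d=np.array(p)[:2]-O; return np.array([d@u,d@v])
def wf(x,y): return O+x*u+y*v
if __name__=="__main__":
    F=[]
    for i in range(4):
        s,r=st(); F.append(s['force']); 
        if i<3: imaging.get_image("top")
    F=np.mean(F,0); s,r=st(); p=s['position']; 
    print("t",round(s['t'],2),"plate xy mm",(pf(p)*1e3).round(1),"z",round(p[2]*1e3,1),"jaw",round(np.degrees(np.arctan2(r[1,1],r[0,1])),2),"F x y z plate",np.round([F[:2]@u,F[:2]@v,F[2]],2),"w",round(s['width'],3))
E
python3 pf.py
```

```text
t: 7.65
position: [0.4919, -0.295, 0.1386]
orientation: [-0.001, 0.669, 0.743, -0.0]
force: [-0.0, 0.4, 0.1]
width: 0.223
t 7.65 p [ 0.4919 -0.295   0.1386] jawyaw 5.95 tilt [-0.08  0.03] F [-0.04  0.42  0.07] w 0.223
slide cm [36.    3.88  6.38]
roll deg 0.1
t 7.8 plate xy mm [ -93.2 -358.1] z 138.4 jaw 5.97 F x y z plate [ 0.22  0.33 -0.72] w 0.226
```

```bash

python3 -m jog '[{"claw":0,"slide":[3,0,0],"roll":0},{"claw":0,"slide":[5,0,0],"roll":0},{"claw":0,"slide":[5,0,0],"roll":0},{"claw":0,"slide":[5,0,0],"roll":0},{"claw":0,"slide":[5,0.5,0],"roll":0}]'
python3 -m jog '[{"claw":0,"slide":[5,1,0],"roll":0},{"claw":0,"slide":[4,1,1],"roll":0},{"claw":0,"slide":[3,0.8,2],"roll":0},{"claw":0,"slide":[1,0.5,2],"roll":0},{"claw":0,"slide":[0,0,0],"roll":0}]'
python3 -m jog '[{"claw":0,"slide":[0,0,0],"roll":0},{"claw":0,"slide":[0,0,0],"roll":0}]'
python3 pf.py; python3 go.py .4931 .0671 .075 5.85
python3 - <<'E'
from h import *
for n,b in(("side",(290,100,410,220)),("top",(220,130,330,240))):
    im=imaging.get_image(n); crop(n,im,*b,5,f"pics/{n}5.png")
E
```

```text
t: 8.43
position: [0.4731, -0.0647, 0.1389]
orientation: [-0.0, 0.67, 0.743, -0.0]
force: [1.1, 0.3, -1.0]
width: 0.22
t: 9.05
position: [0.4924, 0.0677, 0.0879]
orientation: [-0.001, 0.669, 0.743, -0.001]
force: [0.0, -0.2, -1.2]
width: 0.225
t: 9.3
position: [0.4936, 0.0655, 0.09]
orientation: [0.0, 0.671, 0.742, 0.0]
force: [-0.2, 0.4, -1.3]
width: 0.225
t 9.45 plate xy mm [-54.6   1. ] z 89.8 jaw 5.83 F x y z plate [ 0.12 -0.29 -0.94] w 0.224
t 9.45 p [0.4936 0.0661 0.0898] jawyaw 5.83 tilt [0.05 0.01] F [-0.06 -0.86 -0.87] w 0.224
slide cm [ 0.11 -0.04  1.48]
roll deg -0.02
```

View pics/side5.png

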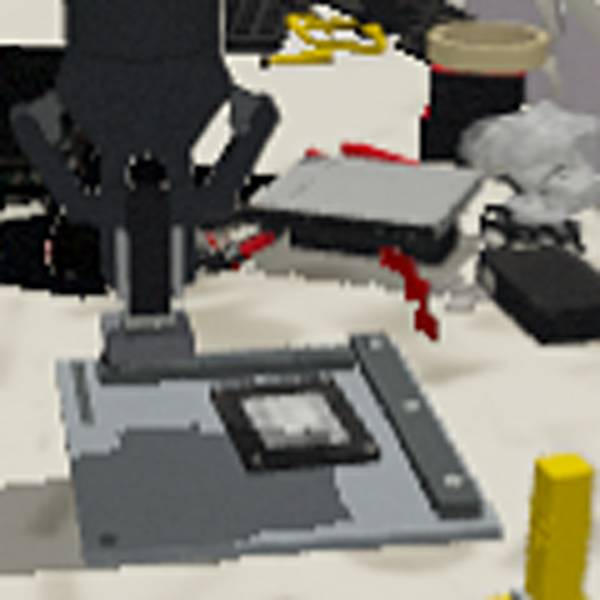

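View pics/top5.png

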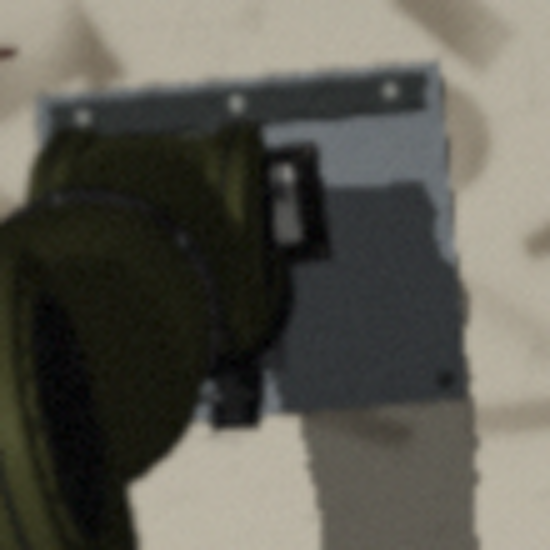

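```bash

python3 -m jog '[{"claw":0,"slide":[0.1,0,1],"roll":0},{"claw":0,"slide":[0,0,1.5],"roll":0},{"claw":0,"slide":[0,0,1.5],"roll":0},{"claw":0,"slide":[0,0,0.5],"roll":0},{"claw":0,"slide":[0,0,0],"roll":0}]'
python3 pf.py
python3 - <<'E'
from h import *
for n,b in(("side",(290,110,410,220)),):
    im=imaging.get_image(n); crop(n,im,*b,6,f"pics/{n}6.png")
E
```

```text
t: 10.18
position: [0.4928, 0.0675, 0.0436]
orientation: [-0.0, 0.67, 0.742, -0.0]
force: [1.1, -0.4, -0.4]
width: 0.225
t 10.32 plate xy mm [-54.6   2.5] z 44.5 jaw 5.88 F x y z plate [-0.04 -0.04 -0.44] w 0.227
```

View pics/side6.png

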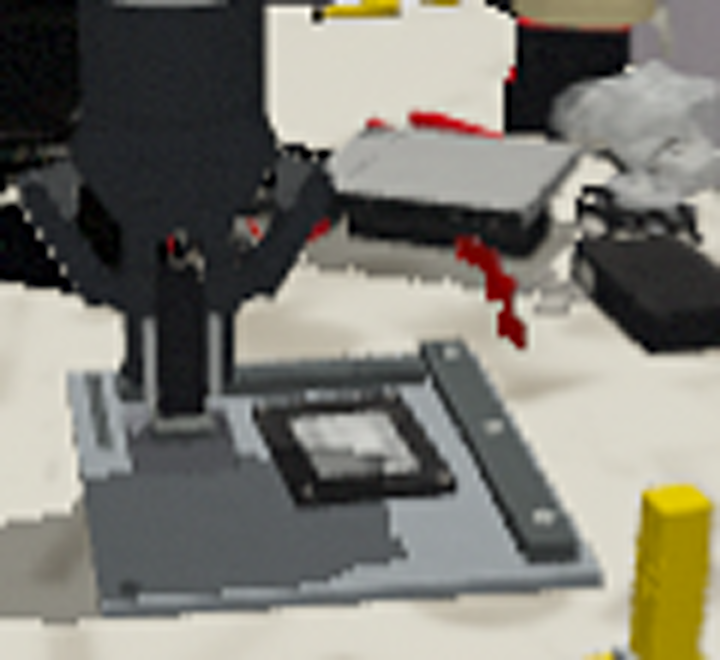

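```bash

python3 -m jog '[{"claw":0,"slide":[0,0,0.2],"roll":0},{"claw":0,"slide":[0,0.2,0.2],"roll":0},{"claw":0,"slide":[0,0.4,0],"roll":0},{"claw":0,"slide":[0,0.4,0],"roll":0},{"claw":0,"slide":[0,0,0],"roll":0}]'
python3 pf.py
python3 -m jog '[{"claw":0,"slide":[0,0.2,0],"roll":0},{"claw":0,"slide":[0,0.2,0],"roll":0},{"claw":0,"slide":[0,0.2,0],"roll":0},{"claw":0,"slide":[0,0.2,0],"roll":0},{"claw":0,"slide":[0,0,0],"roll":0}]'
python3 pf.py
python3 - <<'E'
from h import *
for n,b in(("side",(290,110,410,220)),):
    im=imaging.get_image(n); crop(n,im,*b,6,f"pics/{n}7.png")
E
```

```text
t: 11.0
position: [0.5039, 0.0687, 0.0403]
orientation: [0.0, 0.67, 0.742, 0.0]
force: [0.3, -0.1, -1.3]
width: 0.223
t 11.15 plate xy mm [-45.    2.5] z 40.3 jaw 5.87 F x y z plate [-0.2   0.03 -1.33] w 0.224
t: 11.78
position: [0.5113, 0.0695, 0.0403]
orientation: [0.0, 0.67, 0.742, 0.0]
force: [0.3, 0.1, -1.1]
width: 0.223
t 11.93 plate xy mm [-36.8   2.5] z 40.3 jaw 5.88 F x y z plate [-0.09 -0.02 -0.98] w 0.221
```

View pics/side7.png

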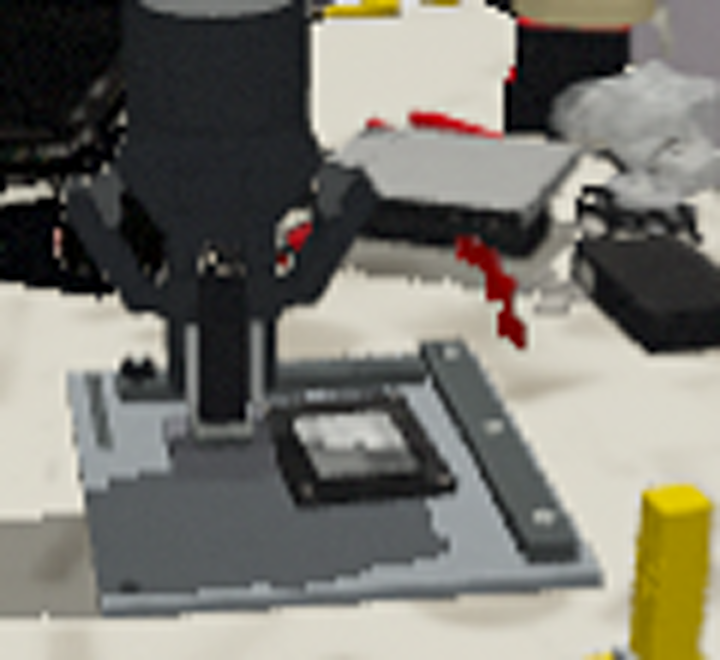

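```bash

python3 -m jog '[{"claw":0,"slide":[0,0.15,0],"roll":0},{"claw":0,"slide":[0,0.15,0],"roll":0},{"claw":0,"slide":[0,0.15,0],"roll":0},{"claw":0,"slide":[0,0.15,0],"roll":0},{"claw":0,"slide":[0,0,0],"roll":0}]'
python3 pf.py
python3 - <<'E'
from h import *
for n,b in(("side",(290,110,410,220)),):
    im=imaging.get_image(n); crop(n,im,*b,6,f"pics/{n}8.png")
E
```

```text
t: 12.6
position: [0.5175, 0.0701, 0.0403]
orientation: [0.0, 0.67, 0.742, 0.0]
force: [-1.0, -0.4, -1.7]
width: 0.217
t 12.75 plate xy mm [-30.6   2.5] z 40.3 jaw 5.87 F x y z plate [-0.51 -0.13 -1.43] w 0.224
```

View pics/side8.png

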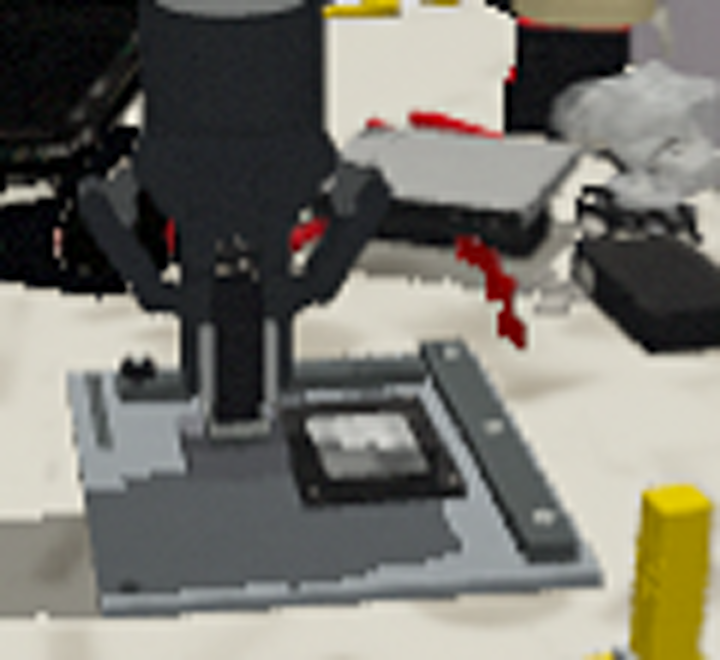

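```bash

python3 -m jog '[{"claw":0,"slide":[0,0.15,0],"roll":0},{"claw":0,"slide":[0,0.15,0],"roll":0},{"claw":0,"slide":[0,0.15,0],"roll":0},{"claw":0,"slide":[0,0,0],"roll":0}]'
python3 pf.py
python3 -m jog '[{"claw":0,"slide":[0,0.1,0],"roll":0},{"claw":0,"slide":[0,0.1,0],"roll":0},{"claw":0,"slide":[0,0,0],"roll":0}]'
python3 pf.py
python3 - <<'E'
from h import *
for n,b in(("side",(290,110,410,220)),):
    im=imaging.get_image(n); crop(n,im,*b,6,f"pics/{n}9.png")
E
```

```text
t: 13.3
position: [0.5219, 0.0706, 0.0403]
orientation: [0.0, 0.67, 0.742, 0.0]
force: [-0.6, -0.7, -1.2]
width: 0.228
t 13.45 plate xy mm [-26.    2.5] z 40.3 jaw 5.87 F x y z plate [ 0.14 -0.04 -1.18] w 0.225
t: 13.82
position: [0.5237, 0.0708, 0.0403]
orientation: [0.0, 0.67, 0.742, 0.0]
force: [-0.6, -0.1, -1.0]
width: 0.218
t 13.97 plate xy mm [-24.1   2.5] z 40.3 jaw 5.88 F x y z plate [-0.19  0.1  -1.39] w 0.22
```

View pics/side9.png

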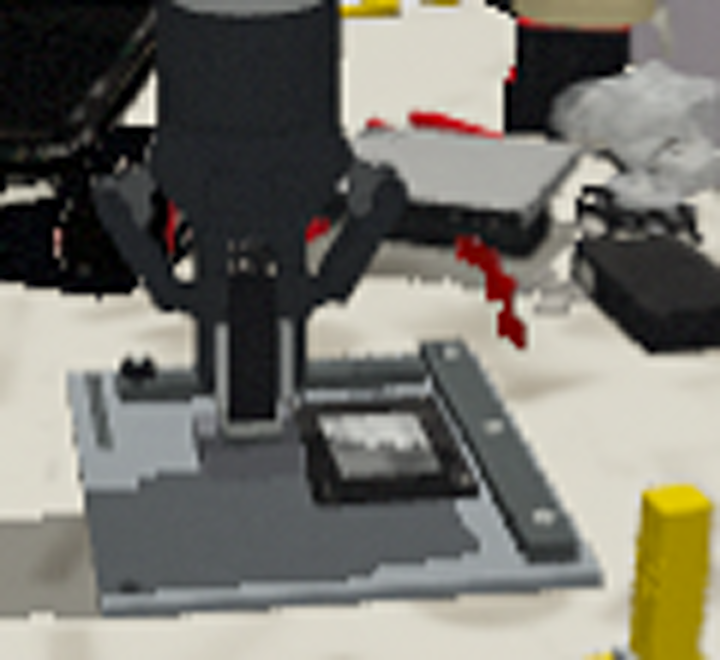

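```bash

python3 -m jog '[{"claw":0,"slide":[0,0.1,0],"roll":0},{"claw":0,"slide":[0,0.1,0],"roll":0},{"claw":0,"slide":[0,0.1,0],"roll":0},{"claw":0,"slide":[0,0,0],"roll":0}]'
python3 pf.py
python3 -m jog '[{"claw":0,"slide":[0,0.1,0],"roll":0},{"claw":0,"slide":[0,0,0],"roll":0}]'
python3 pf.py
```

```text
t: 14.52
position: [0.5269, 0.0711, 0.0403]
orientation: [0.0, 0.67, 0.742, 0.0]
force: [0.6, -0.4, -1.2]
width: 0.227
t 14.68 plate xy mm [-21.    2.6] z 40.3 jaw 5.88 F x y z plate [ 0.23 -0.15 -1.09] w 0.223
t: 14.92
position: [0.5274, 0.0712, 0.0403]
orientation: [-0.0, 0.67, 0.742, -0.0]
force: [-0.3, 0.1, -0.1]
width: 0.221
t 15.07 plate xy mm [-20.5   2.6] z 40.3 jaw 5.88 F x y z plate [-0.67  0.01 -0.35] w 0.225
```

```bash

python3 -m jog '[{"claw":0,"slide":[0,0.05,0],"roll":0},{"claw":0,"slide":[0,0,0],"roll":0}]'
python3 pf.py
python3 -m jog '[{"claw":0,"slide":[0,0.05,0],"roll":0},{"claw":0,"slide":[0,0,0],"roll":0}]'
python3 pf.py
python3 - <<'E'
from h import *
for n,b in(("side",(290,110,410,220)),):
    im=imaging.get_image(n); crop(n,im,*b,6,f"pics/{n}10.png")
E
```

```text
t: 15.32
position: [0.5281, 0.0712, 0.0403]
orientation: [0.0, 0.67, 0.742, 0.0]
force: [0.3, -0.9, -1.5]
width: 0.225
t 15.47 plate xy mm [-19.7   2.6] z 40.3 jaw 5.88 F x y z plate [-0.48 -0.31 -1.44] w 0.225
t: 15.72
position: [0.5284, 0.0713, 0.0403]
orientation: [-0.0, 0.67, 0.742, -0.0]
force: [-1.2, -0.1, -0.7]
width: 0.219
t 15.88 plate xy mm [-19.5   2.6] z 40.3 jaw 5.88 F x y z plate [-1.34  0.06 -0.47] w 0.224
```

View pics/side10.png

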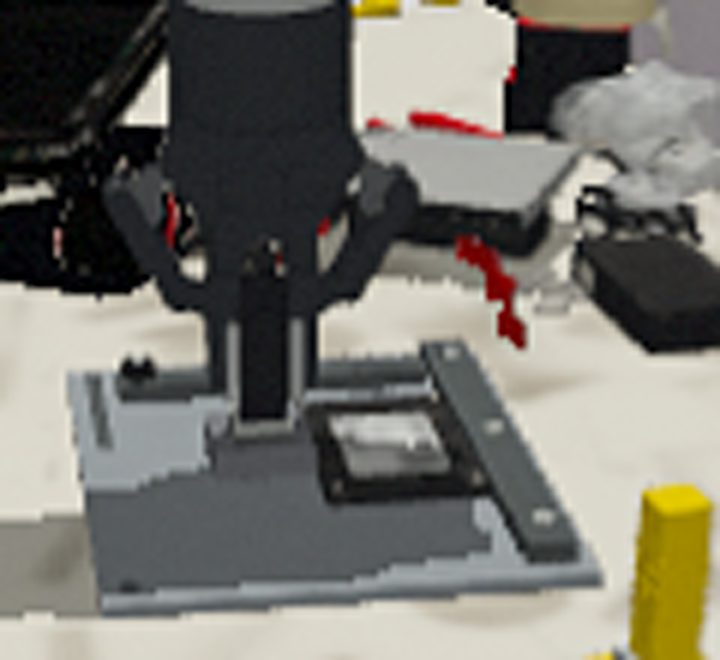

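```bash

python3 -m jog '[{"claw":0,"slide":[0,0.05,0],"roll":0},{"claw":0,"slide":[0,0,0],"roll":0}]'
python3 pf.py
python3 -m jog '[{"claw":0,"slide":[0,0.05,0],"roll":0},{"claw":0,"slide":[0,0,0],"roll":0}]'
python3 pf.py
```

```text
t: 16.18
position: [0.5284, 0.0713, 0.0402]
orientation: [-0.0, 0.67, 0.742, -0.0]
force: [-2.3, -0.3, 0.3]
width: 0.225
t 16.32 plate xy mm [-19.4   2.6] z 40.2 jaw 5.88 F x y z plate [-2.29 -0.09 -0.09] w 0.222
t: 16.58
position: [0.5285, 0.0713, 0.0402]
orientation: [-0.001, 0.67, 0.742, -0.001]
force: [-5.2, 0.4, 1.1]
width: 0.224
t 16.73 plate xy mm [-19.3   2.6] z 40.2 jaw 5.88 F x y z plate [-5.19  0.33  1.88] w 0.223
```

```bash

python3 -m jog '[{"claw":0,"slide":[0,0,0],"roll":0},{"claw":0,"slide":[0,0,0],"roll":0},{"claw":0,"slide":[0,0,0],"roll":0},{"claw":0,"slide":[0,0,0],"roll":0},{"claw":0,"slide":[0,0,0],"roll":0}]'
python3 pf.py
python3 - <<'E'
from h import *
for n,b in(("side",(310,150,400,210)),):
    im=imaging.get_image(n); crop(n,im,*b,8,f"pics/{n}11.png")
E
```

```text
t: 17.35
position: [0.5286, 0.0713, 0.0402]
orientation: [-0.001, 0.67, 0.742, -0.001]
force: [-5.6, 0.2, 2.5]
width: 0.222
t 17.5 plate xy mm [-19.2   2.6] z 40.2 jaw 5.88 F x y z plate [-4.82  0.27  1.72] w 0.223
```

View pics/side11.png

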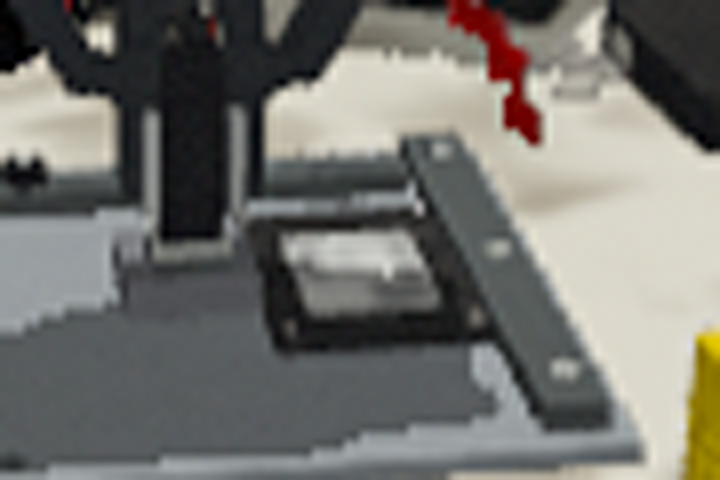

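The drive's long side is flush with the rail along its length, from crop (430,215) to (490,340), and the press held about 5 N. Backing off to go round to the short side.

```bash

python3 -m jog '[{"claw":0,"slide":[0,-0.2,0],"roll":0},{"claw":0,"slide":[0,-1,0],"roll":0},{"claw":0,"slide":[0,-0.8,-1],"roll":0},{"claw":0,"slide":[0,0,-2.5],"roll":0},{"claw":0,"slide":[0,0,-2],"roll":0}]'
python3 -m jog '[{"claw":0,"slide":[-2,0,0],"roll":0},{"claw":0,"slide":[-4,2,0],"roll":0},{"claw":0,"slide":[-3,3,0],"roll":0},{"claw":0,"slide":[-0.5,2.5,0],"roll":0},{"claw":0,"slide":[0,0,0],"roll":0}]'
python3 pf.py
python3 - <<'E'
from h import *
for n,b in(("side",(290,100,410,220)),("top",(220,130,330,240))):
    im=imaging.get_image(n); crop(n,im,*b,5,f"pics/{n}12.png")
E
```

```text
t: 18.18
position: [0.5101, 0.0692, 0.0968]
orientation: [0.001, 0.67, 0.742, 0.001]
force: [0.6, -0.4, -1.5]
width: 0.22
t: 18.8
position: [0.5963, -0.0182, 0.0961]
orientation: [0.002, 0.67, 0.742, 0.001]
force: [-0.4, 0.6, -0.8]
width: 0.224
t 18.95 plate xy mm [ 35.4 -91.7] z 95.4 jaw 5.92 F x y z plate [-0.34  0.41 -1.49] w 0.22
```

View pics/side12.png

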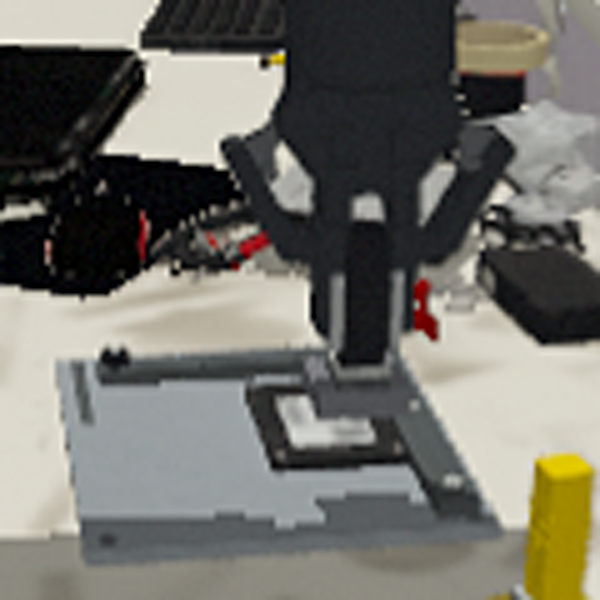

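View pics/top12.png

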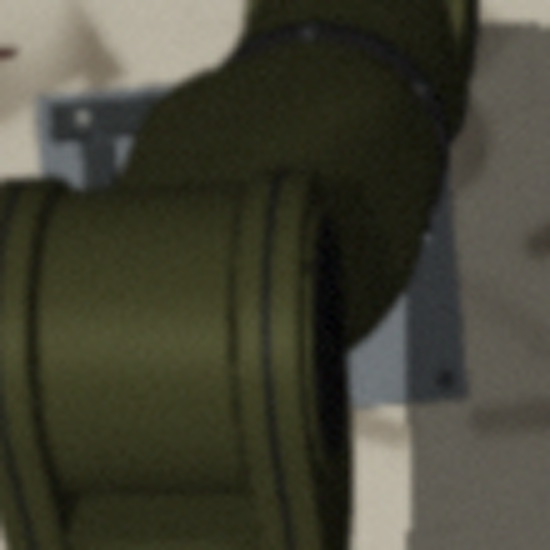

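```bash
python3 - <<'E'
from pf import *
px=(np.array([(274,470),(403,457),(340,462)])+.5)/5-.5+[290,100]
for p in at_z("side",px,.008): print((pf(p)*1e3).round(1))
# predicted foot(off -2,+2) lower corners in crop
s,r=st();p=s['position'];x,y=pf(p)
for dx,dy in((-24,-20),(20,-20),(-24,24),(20,24)):
    w=wf(x+dx/1e3,y+dy/1e3); print(((proj("side",[[*w,p[2]-.0307],[*w,p[2]-.0167]])-[290,100]+.5)*5).round())
E
```

```text
[  3.8 -43.5]
[ 71.4 -37.4]
[ 38.4 -38.9]
[[315. 423.]
 [316. 395.]]
[[409. 417.]
 [410. 390.]]
[[299. 385.]
 [300. 358.]]
[[389. 380.]
 [390. 353.]]
```

```bash

python3 -m jog '[{"claw":0,"slide":[0,0.2,1],"roll":0},{"claw":0,"slide":[0,0,1.5],"roll":0},{"claw":0,"slide":[0,0,1.5],"roll":0},{"claw":0,"slide":[0,0,0.7],"roll":0},{"claw":0,"slide":[0,0,0],"roll":0}]'
python3 -m jog '[{"claw":0,"slide":[0,0,0],"roll":0},{"claw":0,"slide":[0,0,0.2],"roll":0},{"claw":0,"slide":[0,0,0.2],"roll":0},{"claw":0,"slide":[0,0,0],"roll":0}]'
python3 pf.py
python3 - <<'E'
from h import *
for n,b in(("side",(310,120,410,210)),):
    im=imaging.get_image(n); crop(n,im,*b,7,f"pics/{n}13.png")
E
```

```text
t: 19.68
position: [0.5954, -0.0173, 0.0473]
orientation: [-0.001, 0.67, 0.742, -0.001]
force: [-0.2, 0.7, -1.0]
width: 0.228
t: 20.18
position: [0.5959, -0.0172, 0.0442]
orientation: [-0.0, 0.67, 0.742, -0.0]
force: [0.3, -0.1, -1.1]
width: 0.22
t 20.32 plate xy mm [ 38.8 -92.4] z 44.3 jaw 5.88 F x y z plate [-0.03  0.23 -1.17] w 0.219
```

View pics/side13.png

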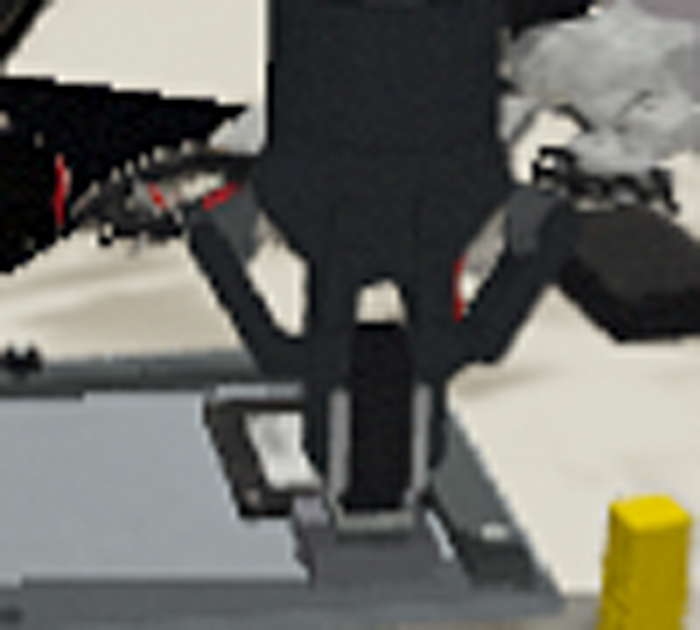

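```bash

python3 - <<'E'
from pf import *
im=imaging.get_image("side"); x0,y0,k=340,180,14
c=cv2.resize(im[y0:y0+30,x0:x0+55,::-1],None,fx=k,fy=k,interpolation=cv2.INTER_CUBIC)
c=np.clip(c.astype(float)*1.8,0,255).astype(np.uint8)
cv2.imwrite("pics/s14.png",c)
s,r=st();p=s['position'];x,y=pf(p)
for nm,pts in(("rail foot",[[*wf(.0705,-.03),.008],[*wf(.0705,-.11),.008]]),("foot0",[[*wf(x+a,y-.022),p[2]-.0307+h] for a in(-.022,.022) for h in(0,.014)])):
    print(nm,((proj("side",pts)-[x0,y0]+.5)*k).round())
E
```

```text
rail foot [[417. 144.]
 [516. 343.]]
foot0 [[210. 345.]
 [212. 271.]
 [467. 329.]
 [471. 255.]]
```

View pics/s14.png

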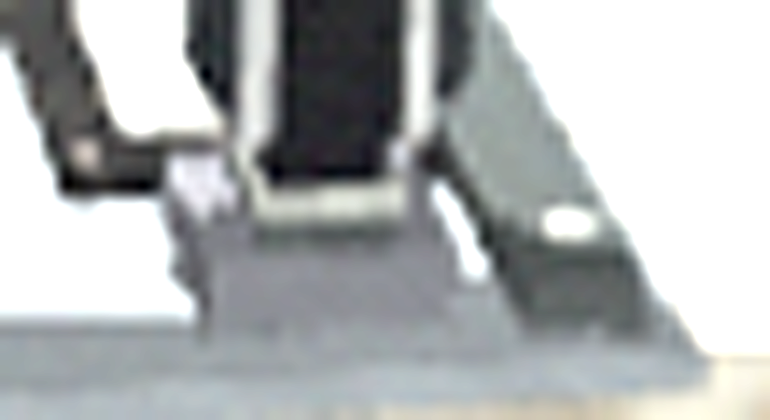

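```bash

python3 -m jog '[{"claw":0,"slide":[0,0,0.2],"roll":0},{"claw":0,"slide":[0.3,0,0.2],"roll":0},{"claw":0,"slide":[0.5,0,0],"roll":0},{"claw":0,"slide":[0.5,0,0],"roll":0},{"claw":0,"slide":[0.3,0,0],"roll":0}]'
python3 pf.py
python3 -m jog '[{"claw":0,"slide":[0.2,0,0],"roll":0},{"claw":0,"slide":[0.2,0,0],"roll":0},{"claw":0,"slide":[0.2,0,0],"roll":0},{"claw":0,"slide":[0.2,0,0],"roll":0},{"claw":0,"slide":[0,0,0],"roll":0}]'
python3 pf.py
python3 - <<'E'
from h import *
for n,b in(("side",(310,130,410,210)),):
    im=imaging.get_image(n); crop(n,im,*b,7,f"pics/{n}15.png")
E
```

```text
t: 21.05
position: [0.5943, -0.0006, 0.0403]
orientation: [-0.0, 0.67, 0.743, 0.0]
force: [1.2, -0.3, -1.2]
width: 0.226
t 21.2 plate xy mm [ 38.8 -76.1] z 40.3 jaw 5.91 F x y z plate [ 0.12 -0.34 -0.76] w 0.226
t: 21.82
position: [0.5935, 0.0068, 0.0403]
orientation: [-0.0, 0.67, 0.743, 0.0]
force: [-0.0, 0.7, -1.1]
width: 0.223
t 21.98 plate xy mm [ 38.7 -68.3] z 40.3 jaw 5.88 F x y z plate [ 0.27 -0.16 -1.39] w 0.221
```

View pics/side15.png

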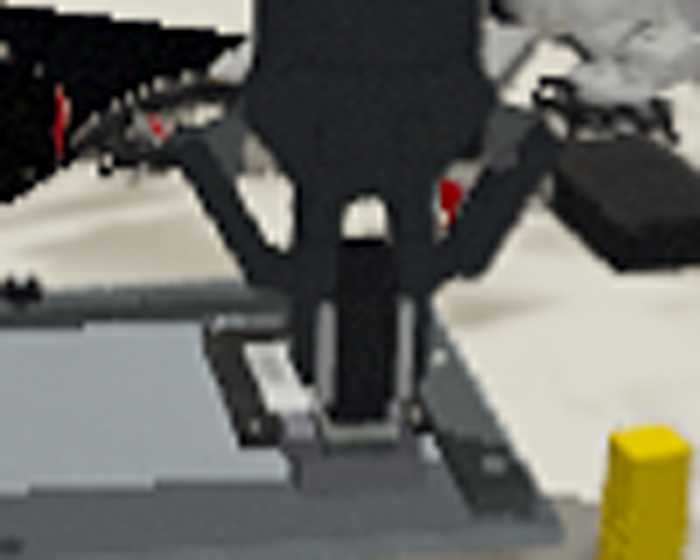

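```bash

python3 -m jog '[{"claw":0,"slide":[0.15,0,0],"roll":0},{"claw":0,"slide":[0.15,0,0],"roll":0},{"claw":0,"slide":[0.15,0,0],"roll":0},{"claw":0,"slide":[0.15,0,0],"roll":0},{"claw":0,"slide":[0,0,0],"roll":0}]'
python3 pf.py
python3 -m jog '[{"claw":0,"slide":[0.15,0,0],"roll":0},{"claw":0,"slide":[0.15,0,0],"roll":0},{"claw":0,"slide":[0.1,0,0],"roll":0},{"claw":0,"slide":[0.1,0,0],"roll":0},{"claw":0,"slide":[0,0,0],"roll":0}]'
python3 pf.py
python3 - <<'E'
from h import *
for n,b in(("side",(310,130,410,210)),):
    im=imaging.get_image(n); crop(n,im,*b,7,f"pics/{n}16.png")
E
```

```text
t: 22.65
position: [0.5928, 0.0129, 0.0403]
orientation: [-0.0, 0.67, 0.743, 0.0]
force: [-0.4, 0.4, -1.0]
width: 0.224
t 22.8 plate xy mm [ 38.8 -62.2] z 40.3 jaw 5.89 F x y z plate [-0.22 -0.08 -1.19] w 0.221
t: 23.42
position: [0.5924, 0.0178, 0.0403]
orientation: [-0.0, 0.67, 0.742, 0.0]
force: [-0.3, -0.6, -1.1]
width: 0.219
t 23.57 plate xy mm [ 38.7 -57.2] z 40.2 jaw 5.89 F x y z plate [-0.41 -0.33 -1.52] w 0.226
```

View pics/side16.png

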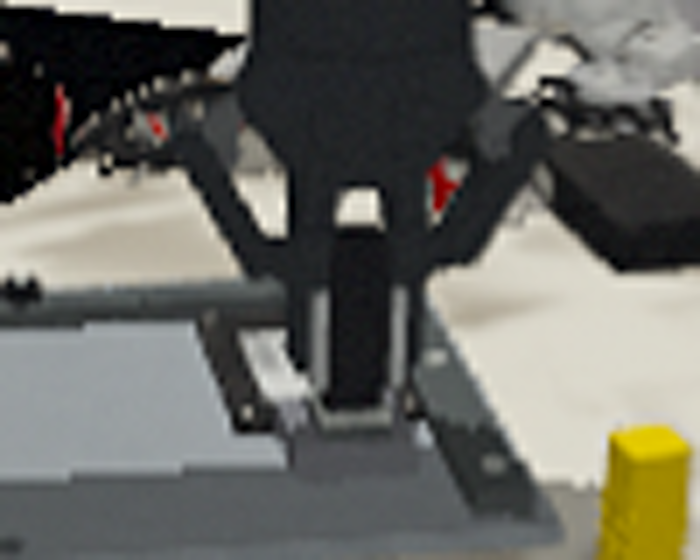

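```bash

python3 -m jog '[{"claw":0,"slide":[0.1,0,0],"roll":0},{"claw":0,"slide":[0.1,0,0],"roll":0},{"claw":0,"slide":[0.1,0,0],"roll":0},{"claw":0,"slide":[0,0,0],"roll":0}]'
python3 pf.py
python3 -m jog '[{"claw":0,"slide":[0.1,0,0],"roll":0},{"claw":0,"slide":[0.05,0,0],"roll":0},{"claw":0,"slide":[0,0,0],"roll":0}]'
python3 pf.py
python3 -m jog '[{"claw":0,"slide":[0.1,0,0],"roll":0},{"claw":0,"slide":[0,0,0],"roll":0}]'
python3 pf.py
```

```text
t: 24.12
position: [0.592, 0.0207, 0.0403]
orientation: [-0.0, 0.67, 0.742, 0.0]
force: [-0.0, 0.1, -1.4]
width: 0.222
t 24.27 plate xy mm [ 38.7 -54.2] z 40.3 jaw 5.89 F x y z plate [ 0.02  0.18 -1.81] w 0.222
t: 24.65
position: [0.5919, 0.022, 0.0403]
orientation: [-0.0, 0.67, 0.742, 0.0]
force: [0.6, 0.0, -1.1]
width: 0.219
t 24.8 plate xy mm [ 38.7 -52.9] z 40.3 jaw 5.88 F x y z plate [ 0.16 -0.35 -1.45] w 0.223
t: 25.05
position: [0.5918, 0.0232, 0.0403]
orientation: [-0.0, 0.67, 0.742, 0.0]
force: [0.2, -0.7, -1.1]
width: 0.225
t 25.2 plate xy mm [ 38.7 -51.8] z 40.3 jaw 5.88 F x y z plate [-0.24 -0.67 -1.53] w 0.223
```

```bash

python3 -m jog '[{"claw":0,"slide":[0.07,0,0],"roll":0},{"claw":0,"slide":[0,0,0],"roll":0}]'
python3 pf.py
python3 -m jog '[{"claw":0,"slide":[0.07,0,0],"roll":0},{"claw":0,"slide":[0,0,0],"roll":0}]'
python3 pf.py
python3 - <<'E'
from h import *
for n,b in(("side",(310,130,410,210)),):
    im=imaging.get_image(n); crop(n,im,*b,7,f"pics/{n}17.png")
E
```

```text
t: 25.45
position: [0.5917, 0.0237, 0.0403]
orientation: [-0.0, 0.67, 0.742, 0.0]
force: [-1.0, -0.1, -1.6]
width: 0.222
t 25.6 plate xy mm [ 38.7 -51.2] z 40.3 jaw 5.88 F x y z plate [-0.38 -0.81 -1.51] w 0.226
t: 25.85
position: [0.5916, 0.0245, 0.0403]
orientation: [-0.0, 0.67, 0.742, 0.0]
force: [0.8, -0.2, -0.9]
width: 0.225
t 26.0 plate xy mm [ 38.7 -50.5] z 40.3 jaw 5.88 F x y z plate [-0.14 -0.54 -1.53] w 0.22
```

View pics/side17.png

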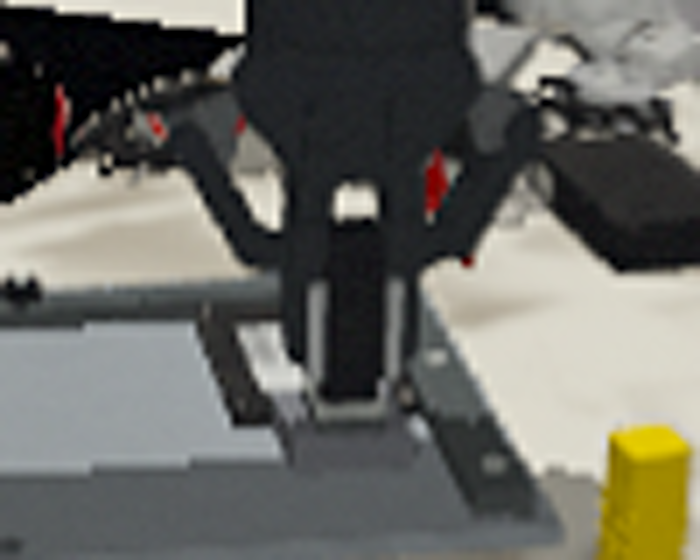

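```bash

python3 -m jog '[{"claw":0,"slide":[0.07,0,0],"roll":0},{"claw":0,"slide":[0,0,0],"roll":0}]'
python3 pf.py
python3 -m jog '[{"claw":0,"slide":[0.07,0,0],"roll":0},{"claw":0,"slide":[0,0,0],"roll":0}]'
python3 pf.py
python3 -m jog '[{"claw":0,"slide":[0.07,0,0],"roll":0},{"claw":0,"slide":[0,0,0],"roll":0}]'
python3 pf.py
```

```text
t: 26.3
position: [0.5916, 0.0251, 0.0403]
orientation: [-0.0, 0.67, 0.742, 0.0]
force: [0.3, -0.2, -1.8]
width: 0.224
t 26.45 plate xy mm [ 38.7 -49.8] z 40.3 jaw 5.88 F x y z plate [-0.16 -0.69 -1.08] w 0.224
t: 26.7
position: [0.5915, 0.0259, 0.0403]
orientation: [-0.0, 0.67, 0.742, 0.0]
force: [-1.1, -1.1, -1.1]
width: 0.224
t 26.85 plate xy mm [ 38.7 -49.1] z 40.3 jaw 5.88 F x y z plate [-0.54 -0.28 -0.78] w 0.224
t: 27.1
position: [0.5914, 0.0266, 0.0403]
orientation: [-0.0, 0.67, 0.742, 0.0]
force: [0.3, -0.7, -1.2]
width: 0.225
t 27.25 plate xy mm [ 38.7 -48.4] z 40.2 jaw 5.88 F x y z plate [-0.76 -0.53 -1.04] w 0.225
```

```bash

python3 -m jog '[{"claw":0,"slide":[0.07,0,0],"roll":0},{"claw":0,"slide":[0,0,0],"roll":0}]'
python3 pf.py
python3 -m jog '[{"claw":0,"slide":[0.07,0,0],"roll":0},{"claw":0,"slide":[0,0,0],"roll":0}]'
python3 pf.py
python3 - <<'E'
from h import *
for n,b in(("side",(320,140,390,200)),):
    im=imaging.get_image(n); crop(n,im,*b,10,f"pics/{n}18.png")
E
```

```text
t: 27.5
position: [0.5913, 0.0272, 0.0403]
orientation: [-0.0, 0.67, 0.742, -0.0]
force: [0.7, -1.3, -1.1]
width: 0.226
t 27.65 plate xy mm [ 38.7 -47.7] z 40.3 jaw 5.88 F x y z plate [ 0.19 -0.94 -0.84] w 0.221
t: 27.9
position: [0.5913, 0.0273, 0.0403]
orientation: [0.0, 0.67, 0.742, -0.0]
force: [-0.9, -1.8, -1.2]
width: 0.225
t 28.05 plate xy mm [ 38.7 -47.5] z 40.3 jaw 5.86 F x y z plate [-0.71 -2.23 -1.52] w 0.224
```

View pics/side18.png

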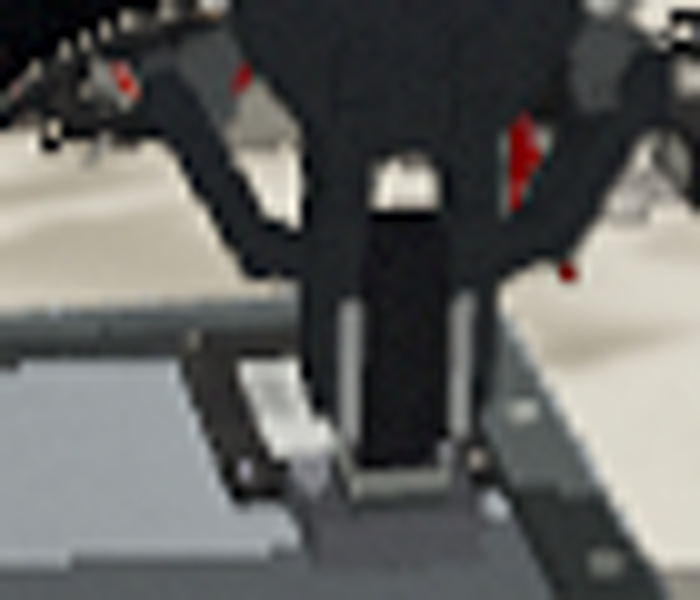

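Contact with the stop has begun: force is up to -2.2 N and the tool has stalled. Increasing gently.

```bash

python3 -m jog '[{"claw":0,"slide":[0.05,0,0],"roll":0},{"claw":0,"slide":[0,0,0],"roll":0}]'
python3 pf.py
```

```text
t: 28.35
position: [0.5913, 0.0275, 0.0403]
orientation: [0.0, 0.67, 0.742, -0.0]
force: [-0.7, -4.6, -1.0]
width: 0.223
t 28.5 plate xy mm [ 38.7 -47.4] z 40.3 jaw 5.85 F x y z plate [-0.54 -5.02 -0.63] w 0.222
```

```bash

python3 -m jog '[{"claw":0,"slide":[0,0,0],"roll":0},{"claw":0,"slide":[0,0,0],"roll":0},{"claw":0,"slide":[0,0,0],"roll":0},{"claw":0,"slide":[0,0,0],"roll":0},{"claw":0,"slide":[0,0,0],"roll":0}]'
python3 pf.py
python3 -m jog '[{"claw":0,"slide":[-0.2,0,0],"roll":0},{"claw":0,"slide":[-1,0,0],"roll":0},{"claw":0,"slide":[-1.5,0,0],"roll":0},{"claw":0,"slide":[-1,0,-2],"roll":0},{"claw":0,"slide":[0,0,-3],"roll":0}]'
python3 -m jog '[{"claw":0,"slide":[-2,-2,-1],"roll":0},{"claw":0,"slide":[-4,-3,0],"roll":0},{"claw":0,"slide":[-5,-3,0],"roll":0},{"claw":0,"slide":[-4,-2,0],"roll":0},{"claw":0,"slide":[-2,-1,0],"roll":0}]'
python3 pf.py
python3 - <<'E'
from h import *
for n,b in(("side",(300,150,400,210)),("top",(220,130,330,230))):
    im=imaging.get_image(n); crop(n,im,*b,7,f"pics/{n}19.png")
E
```

```text
t: 29.12
position: [0.5913, 0.0275, 0.0403]
orientation: [0.0, 0.67, 0.742, -0.0]
force: [-0.6, -4.2, 0.0]
width: 0.221
t 29.27 plate xy mm [ 38.7 -47.3] z 40.3 jaw 5.84 F x y z plate [-0.85 -4.44 -0.53] w 0.221
t: 29.9
position: [0.5945, -0.0108, 0.0901]
orientation: [-0.0, 0.671, 0.742, -0.001]
force: [0.3, 0.2, -0.8]
width: 0.219
t: 30.52
position: [0.5013, -0.1931, 0.1005]
orientation: [0.0, 0.672, 0.741, -0.001]
force: [0.2, 0.4, -0.9]
width: 0.222
t 30.68 plate xy mm [ -71.9 -255.5] z 100.4 jaw 5.67 F x y z plate [-0.19 -0.37 -1.05] w 0.221
```

View pics/side19.png

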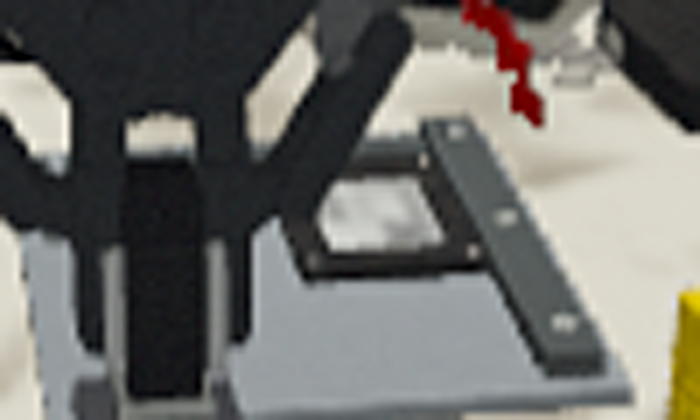

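View pics/top19.png

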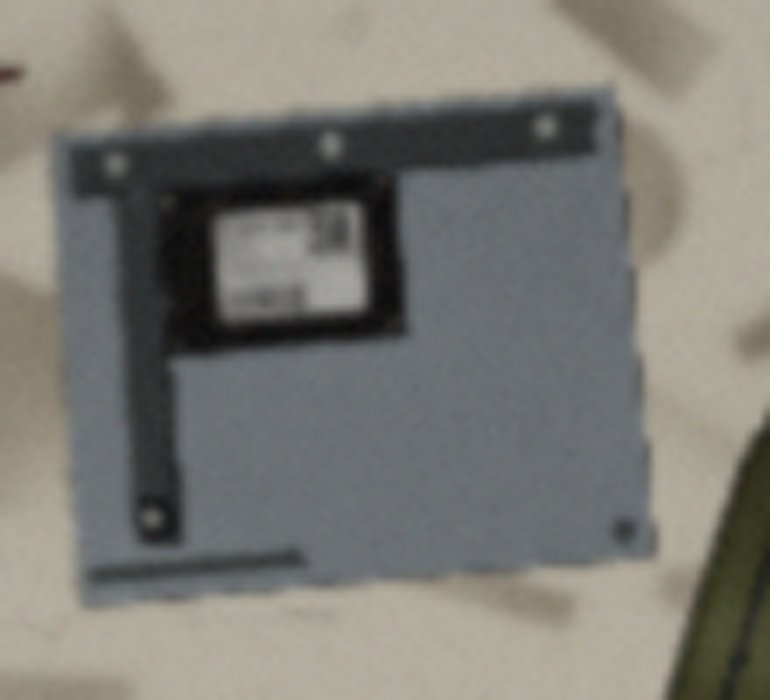

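The drive sits flush in the corner: its left edge at crop (165,190-350) lies on the stop and its top edge at (165-400,180) on the rail. Now I'll set the block down near where it started.

```bash
python3 - <<'E'
from pf import *
T=lambda p:(np.array(p,float)+.5)/7-.5+[220,130]
d=np.array([pf(p) for p in at_z("top",T([(172,352),(405,333),(400,172),(407,333)]),.015)])*1e3
r=np.array([pf(p) for p in at_z("top",T([(75,195),(597,152)]),.018)])*1e3
e=np.array([pf(p) for p in at_z("top",T([(178,360),(182,540)]),.018)])*1e3
print(d.round(1),r.round(1),e.round(1))
E
python3 go.py .505 -.295 .04
python3 -m jog '[{"claw":0,"slide":[-2,0,0],"roll":0},{"claw":0,"slide":[-4,-0.3,0],"roll":0},{"claw":0,"slide":[-3,-0.3,0],"roll":0},{"claw":0,"slide":[-1,0,0],"roll":0},{"claw":0,"slide":[0,0,0],"roll":0}]'
python3 go.py .505 -.295 .04
```

```text
[[  1.5  74.7]
 [  1.6 -22.3]
 [ 69.3 -25. ]
 [  1.5 -23.2]] [[  70.3  110.8]
 [  70.5 -107.4]] [[ -2.5  72. ]
 [-77.1  75.1]]
t 30.775 p [ 0.5037 -0.1878  0.1003] jawyaw 5.93 tilt [0.05 0.07] F [-0.53  0.11 -1.74] w 0.221
slide cm [-10.68  -0.98   6.02]
t: 31.4
position: [0.5075, -0.2889, 0.1001]
orientation: [-0.0, 0.67, 0.742, 0.0]
force: [0.4, 0.2, -1.0]
width: 0.223
t 31.4 p [ 0.5075 -0.2889  0.1001] jawyaw 5.86 tilt [0.01 0.02] F [ 0.43  0.15 -1.03] w 0.223
slide cm [-0.58 -0.32  6.01]
```

```bash

python3 -m jog '[{"claw":0,"slide":[0,0,1.5],"roll":0},{"claw":0,"slide":[0,0,2],"roll":0},{"claw":0,"slide":[0,0,2],"roll":0},{"claw":0,"slide":[0,0,0.7],"roll":0},{"claw":0,"slide":[0,0,0],"roll":0}]'
python3 -m jog '[{"claw":0,"slide":[0,0,0],"roll":0},{"claw":0,"slide":[0,0,0.2],"roll":0},{"claw":0,"slide":[0,0,0.2],"roll":0},{"claw":0,"slide":[0,0,0],"roll":0}]'
python3 pf.py
python3 - <<'E'
from h import *
for n,b in(("side",(270,170,370,300)),):
    im=imaging.get_image(n); crop(n,im,*b,4,f"pics/{n}20.png")
E
```

```text
t: 32.02
position: [0.5071, -0.2877, 0.0376]
orientation: [-0.001, 0.669, 0.743, 0.0]
force: [0.7, -0.2, -1.8]
width: 0.223
t: 32.52
position: [0.5072, -0.2889, 0.0342]
orientation: [-0.0, 0.67, 0.742, 0.0]
force: [-0.0, -0.4, -1.3]
width: 0.225
t 32.67 plate xy mm [ -77.1 -353.6] z 34.3 jaw 5.87 F x y z plate [-0.1  -0.3  -0.94] w 0.226
```

View pics/side20.png

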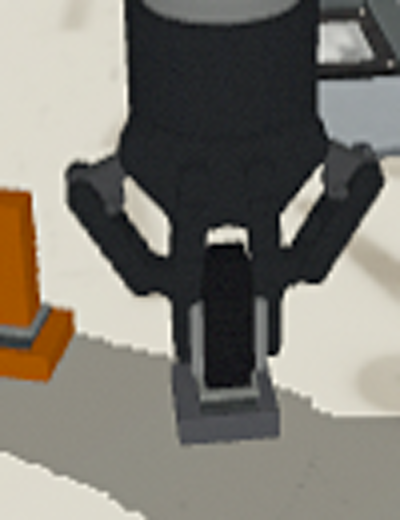

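```bash

python3 -m jog '[{"claw":0,"slide":[0,0,0.15],"roll":0},{"claw":0,"slide":[0,0,0.1],"roll":0},{"claw":0,"slide":[0,0,0],"roll":0}]'
python3 pf.py
python3 -m jog '[{"claw":0,"slide":[0,0,0.1],"roll":0},{"claw":0,"slide":[0,0,0],"roll":0}]'
python3 pf.py
```

```text
t: 33.1
position: [0.5073, -0.2888, 0.0316]
orientation: [-0.0, 0.67, 0.742, 0.0]
force: [0.0, 0.3, -0.7]
width: 0.225
t 33.25 plate xy mm [ -77.1 -353.6] z 31.8 jaw 5.88 F x y z plate [ 0.1   0.28 -1.29] w 0.221
t: 33.5
position: [0.5074, -0.2889, 0.0308]
orientation: [0.0, 0.67, 0.742, 0.0]
force: [-0.2, -0.5, -1.2]
width: 0.221
t 33.65 plate xy mm [ -77.  -353.7] z 30.8 jaw 5.88 F x y z plate [-0.18 -0.42 -0.98] w 0.23
```

```bash

python3 -m jog '[{"claw":0,"slide":[0,0,0.05],"roll":0},{"claw":0,"slide":[0,0,0],"roll":0}]'
python3 pf.py
python3 -m jog '[{"claw":0,"slide":[0,0,0.05],"roll":0},{"claw":0,"slide":[0,0,0],"roll":0}]'
python3 pf.py
```

```text
t: 33.9
position: [0.5074, -0.289, 0.0307]
orientation: [0.0, 0.67, 0.742, 0.0]
force: [-0.4, 0.5, 4.5]
width: 0.223
t 34.05 plate xy mm [ -77.  -353.7] z 30.7 jaw 5.88 F x y z plate [-0.62  0.62  5.01] w 0.224
t: 34.3
position: [0.5074, -0.289, 0.0306]
orientation: [0.0, 0.67, 0.742, 0.0]
force: [-1.0, 1.9, 10.3]
width: 0.223
t 34.45 plate xy mm [ -77.  -353.7] z 30.6 jaw 5.87 F x y z plate [-1.08  1.82  9.71] w 0.219
```

```bash

python3 -m jog '[{"claw":30,"slide":[0,0,0],"roll":0},{"claw":45,"slide":[0,0,0],"roll":0},{"claw":60,"slide":[0,0,0],"roll":0},{"claw":60,"slide":[0,0,0],"roll":0},{"claw":60,"slide":[0,0,0],"roll":0}]'
python3 go.py
python3 -m jog '[{"claw":60,"slide":[0,0,-1],"roll":0},{"claw":60,"slide":[0,0,-2],"roll":0},{"claw":60,"slide":[0,0,-3],"roll":0},{"claw":60,"slide":[0,0,-4],"roll":0},{"claw":60,"slide":[0,0,-4],"roll":0}]'
python3 -m jog '[{"claw":60,"slide":[0,-3,-3],"roll":0},{"claw":60,"slide":[-3,-2,-3],"roll":0},{"claw":60,"slide":[0,0,0],"roll":0},{"claw":60,"slide":[0,0,0],"roll":0}]'
python3 - <<'E'
from h import *
for n,b in(("side",(280,140,430,300)),("top",(220,130,420,230))):
    im=imaging.get_image(n); crop(n,im,*b,3.7,f"pics/{n}21.png")
for n in("side","top"): print(n,find(n,"push_block"),find(n,"flux_tub")[:1],find(n,"screw_dish")[:1],find(n,"drive")[:1])
E
```

```text
t: 35.08
position: [0.5073, -0.2889, 0.0297]
orientation: [-0.0, 0.67, 0.742, 0.0]
force: [0.3, -0.2, -0.4]
width: 0.599
t 35.075 p [ 0.5073 -0.2889  0.0297] jawyaw 5.88 tilt [-0.    0.01] F [ 0.26 -0.25 -0.39] w 0.599
t: 35.7
position: [0.5074, -0.289, 0.1725]
orientation: [0.001, 0.67, 0.742, 0.0]
force: [0.9, 1.0, -0.4]
width: 0.599
t: 36.2
position: [0.4609, -0.3233, 0.2305]
orientation: [0.0, 0.67, 0.742, 0.001]
force: [-0.0, -0.0, -0.4]
width: 0.602
side [(0.91, [0.4093, -0.2425, 0.0287]), (0.84, [0.5073, -0.2975, 0.0216]), (0.7, [0.6651, -0.1379, 0.0325])] [(0.62, [0.6647, -0.2408, 0.0269])] [(0.82, [0.6466, -0.3056, 0.0049])] [(0.88, [0.5864, 0.0882, 0.0151])]
top [(0.65, [0.4064, -0.2266, 0.0156]), (0.65, [0.3325, -0.2926, 0.0171]), (0.52, [0.6571, -0.1294, 0.0151])] [(0.59, [0.6678, -0.2281, 0.029])] [(0.78, [0.6479, -0.3233, 0.0007])] [(0.81, [0.5851, 0.1025, 0.015])]
```

View pics/side21.png

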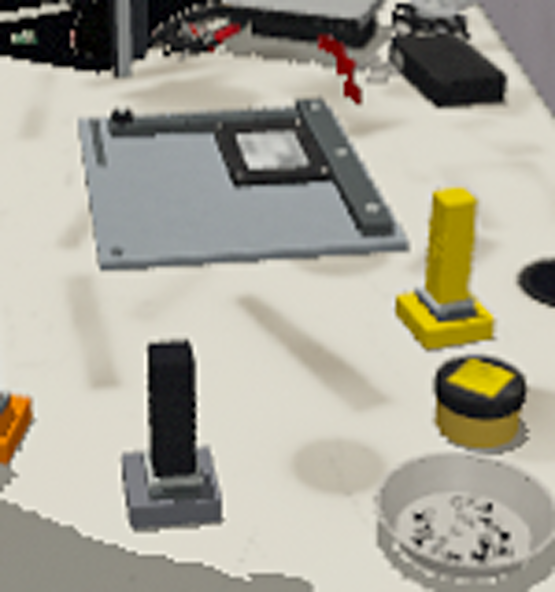

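View pics/top21.png

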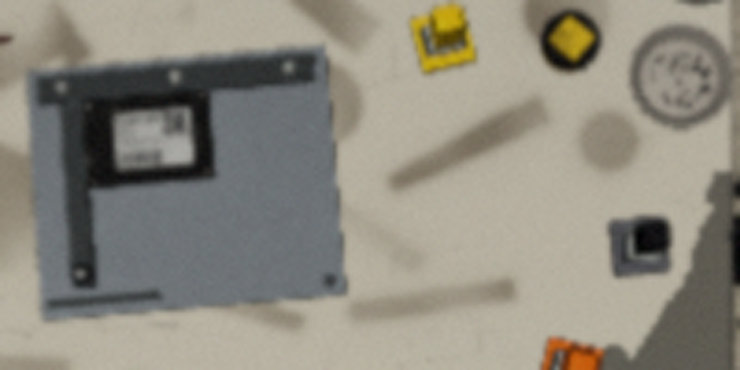

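The block stands upright and free on the bench, at side crop (170,440). The drive is in the corner at top crop (150,140), and the tub and dish are where they were. Handing in.

```bash
python3 - <<'E'
from bench import ctrl
print(ctrl.job_done())
E
```

```text
the job is handed in; nothing more can be done
None
```

I pushed the drive home against the rail and then the end stop with the held push block. I then stood the block on the bench near its start and handed the job in. `job_done()` gives no verdict, so these are my own checks:

- **Pressing:** I held about 5 N against the rail and about 4.5–5 N against the end stop, each for roughly a second. These are wrist-force readings taken between moves. The gripper stayed above and clear of the drive throughout.
- **Drive:** the last pictures show it flush with both the rail and the stop, with no visible gap. Its edge measures parallel to the rail to within about 0.002 rad.
- **Depth check:** in the top picture the drive's outer long side measured 68.9 mm from the rail face, against 70 mm nominal. Lengths I picked by hand from the pictures came out a few mm short throughout, so I take this as picking error. The pictures alone do not prove the 1.5 mm tolerance.
- **Push block:** it stands upright and released near (0.507, -0.289), off the plate, with the arm clear of everything.
- **Bystanders:** the flux tub and screw dish were found within about 4 mm of their starting positions, which is the networks' own error.
- **One miss:** the network did not find the push block in the last top picture, though it found it in the side picture and I could see it in both.

The job took about 36 of the 72 s allowed.

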